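Strip a heater block for cleaning

TASK

Strip the heater block for cleaning: lift the nest plate straight up off its two locating pins without cocking it and lay it flat in the middle of the black rubber mat. Then, with the quarter-turn puller (foot through the slot of a plug, a quarter turn, pull straight up), draw every blind plug out of the block and stand it upright on the floor of the steel tray. Finally hang the puller back in its stand; keep the fingers off the plugs and leave the other things on the bench where they are.

Things in the scene. Friction and masses are not known exactly. Their poses are not given: they have to be found in the camera images.
- block: grey heater block, fixed, 103 x 163 x 62 mm (x, y, z); origin at the centre of its underside. Four square bores, 43 mm wide, open at the top, floor at 10 mm, centred at x = +-24, y = +-24 mm. Two upright steel locating pins, 12 mm in diameter, at x = 0, y = +-66 mm, tips at 107 mm
- plate: aluminium nest plate, 100 x 160 x 16 mm, about 0.55 kg, on the block's top, hiding the plugs; origin: centre of underside, axes as the block's. Holes 14 mm in diameter at y = +-66 mm sit over the pins (1 mm play). Central black bridge handle: flat-sided bar 78 mm along x, 14 mm thick, 40 to 60 mm above the underside, on posts at x = +-34 mm, over the centre of mass
- mat: flat black rubber mat, fixed, 180 x 230 x 3 mm; origin at the centre of its underside. It lies to the left or right of the block, the tray on the other side
- tray: shallow steel tray, loose, 0.9 kg, 120 x 240 mm outside, rim 22 mm high, walls and floor 4 mm; origin at the centre of its underside, long side along its y. It slides if pushed
- stand: grey puller stand, fixed: a square socket 58 x 58 x 100 mm on a 76 mm foot, with an upright hole 32 x 32 mm down to 4 mm above the bench; origin at the centre of its underside. The puller's collar rests on its top rim (100 mm)
- puller: quarter-turn puller, 0.18 kg, 140 mm, hung in the stand (origin 8 mm above the bench), any yaw; origin: underside of foot, z up. Foot: bar 24 mm along x, 7 wide, 7 high. Shaft 9 mm; round collar 48 mm at 92 to 98 mm; flat black grip 60 mm along x, 16 mm thick, at 98 to 140 mm. Turned 60 to 120 degrees inside a plug's cavity the foot cannot leave its slot
- plug1: square white blind plug, 40 x 40 x 50 mm, 0.12 kg; origin: centre of its underside, z up. Its 6 mm lid (top at 50 mm) has a through slot 30 mm along x, 12 mm along y, over an empty cavity 30 x 32 mm, its floor 8 mm above the underside. Starts in a bore of the block, top 2 mm below the block's, axes as the block's. May be absent (None)
- plug2: another blind plug like plug1, in another bore; may be absent (None)
- plug3: another blind plug like plug1, in another bore; may be absent (None)
- plug4: another blind plug like plug1, in another bore; may be absent (None)
- bottle: bystander: white plastic bottle 64 mm in diameter, 160 mm high; origin under its centre
- jar: bystander: amber glass jar 56 mm in diameter, 70 mm high; origin under its centre
- beaker: bystander: glass beaker 70 mm in diameter, 90 mm high; origin under its centre

How it is judged:
On the way, in this order (a step that is already met when the one before it is completed fails the run):
1. the nest plate is clear above the tips of its pins and level, over the block (z of plate in the frame of block above 0.107 m and horizontal distance between plate and block below 0.025 m and angle between plate's own z axis and vertical below 0.087 rad), for 0.05 s.
2. the nest plate lies flat on the mat, released (horizontal distance between plate and mat below 0.045 m and height (world z) of plate below 0.008 m and angle between plate's own z axis and vertical below 0.06 rad and contact force between the fingers and plate below 0.2 N), for 0.3 s.
3. every plug stands upright on the floor of the tray, free of the puller (x of plug1 in the frame of tray between -0.045 and 0.045 m and y of plug1 in the frame of tray between -0.105 and 0.105 m and z of each of plug1, plug2, plug3, plug4 in the frame of tray below 0.009 m and angle between each of plug1, plug2, plug3, plug4's own z axis and vertical below 0.1 rad and linear speed of each of plug1, plug2, plug3, plug4 below 0.03 m/s and x of plug2 in the frame of tray between -0.045 and 0.045 m and y of plug2 in the frame of tray between -0.105 and 0.105 m and x of plug3 in the frame of tray between -0.045 and 0.045 m and y of plug3 in the frame of tray between -0.105 and 0.105 m and x of plug4 in the frame of tray between -0.045 and 0.045 m and y of plug4 in the frame of tray between -0.105 and 0.105 m and contact force between puller and plug1 below 0.05 N and contact force between puller and plug2 below 0.05 N and contact force between puller and plug3 below 0.05 N and contact force between puller and plug4 below 0.05 N), for 0.2 s.
At the end, for the whole second after the job is handed in: plate flat on the mat, centres within 45 mm; every plug upright (6 degrees) on the tray floor, within 45 mm across and 105 mm along of the tray centre; puller upright in its stand, centred within 12 mm, collar within 4 mm of the rim; all released and at rest (all of step 2 and x of plug1 in the frame of tray between -0.045 and 0.045 m and y of plug1 in the frame of tray between -0.105 and 0.105 m and z of each of plug1, plug2, plug3, plug4 in the frame of tray below 0.009 m and angle between each of plug1, plug2, plug3, plug4's own z axis and vertical below 0.1 rad and linear speed of each of plug1, plug2, plug3, plug4, puller below 0.03 m/s and x of plug2 in the frame of tray between -0.045 and 0.045 m and y of plug2 in the frame of tray between -0.105 and 0.105 m and x of plug3 in the frame of tray between -0.045 and 0.045 m and y of plug3 in the frame of tray between -0.105 and 0.105 m and x of plug4 in the frame of tray between -0.045 and 0.045 m and y of plug4 in the frame of tray between -0.105 and 0.105 m and horizontal distance between puller and stand below 0.012 m and z of puller in the frame of stand below 0.012 m and angle between puller's own z axis and vertical below 0.06 rad); the robot touches nothing.
It fails at once if the plate is cocked by more than 5 degrees while it is still on its pins (angle between plate's own z axis and vertical above 0.087 rad and z of plate in the frame of block below 0.105 m and horizontal distance between plate and block below 0.03 m).
It fails at once if the fingers touch a plug (contact force between the fingers and plug1 above 1 N or contact force between the fingers and plug2 above 1 N or contact force between the fingers and plug3 above 1 N or contact force between the fingers and plug4 above 1 N).
It fails at once if a bystander is shoved more than 30 mm (distance of any of bottle, jar, beaker from where it was at the start of the episode above 0.03 m).
Of plug1, plug2, plug3, plug4 only 2 to 4 are there at a start; the rules pass over those that are not, and their reading is None.
At some moment in a run one of tray may be knocked a few centimetres aside while the robot is not near it.
It also fails if it takes over 210 s, if anything falls off the work surface, if the arm or the gripper's body presses on something with over 40 N, if the wrist force passes 120 N, or if a joint passes its speed limit or range.

ROBOT

A 6-joint arm with a two-finger parallel gripper is mounted at the origin on the work surface. World frame = base frame: x ahead of the robot, y to its left, z up, the work surface at z = 0. Lengths are in m, angles in rad, forces in N, time in s.
With the tool pointing down it reaches from about 0.35 to 0.725 m from the base axis. Payload 6 kg.
Tool frame: the origin (TCP) lies midway between the tips of the shut fingers; the grasp point (between the pads) lies 19 mm behind it; z points along the fingers, y is the direction in which the jaws open and shut (so a half turn about z gives the same grasp; the last joint's range is limited). The gripper opens to 85 mm and grips with 20 to 120 N. Pads are 22 mm wide; open, the fingers measure 114 mm over their backs; the gripper's body (76 mm by 85 mm) begins 54 mm behind the grasp point. The pads swing forward as they close: fully open they stand 13 mm farther back than shut.
Start: joints at [-0.772, 0.04, 0.085, 0, -1.615, -0.334], TCP at [0.269, -0.536, 0.231] pointing down, gripper open.
Joint ranges: [-2.56, 2.56], [-1.29, 2.01], [-1.08, 1.49], [-3.29, 1.98], [-2.81, -0.18], [-2.99, 2.99]. Speed limits (rad/s): [2.57, 2.57, 3.01, 3.14, 3.14, 3.14].

INTERFACE

Orientations are given as a unit quaternion [x, y, z, w].
In Python, from rig import manip, get_image, calibration gives the robot as it stands. The module is installed in compiled form; this text tells all that it offers.
- The arm moves only by the tool servo_tool, never from a script. Its argument "deltas" is a list that holds one entry, the list of rows, each a list of 7 numbers: the opening, from 0 (shut) to 1 (fully open), then the shift along the tool's x, y, z in mm, then the turn, a rotation vector about the tool's x, y, z in rad. A call has 1 to 12 rows; each row is the pose to reach, as a shift and turn from the pose commanded when the call began, along the tool's axes at that moment; what a row does not reach only later rows make up. A row lasts 1/8 s, in which the tool goes at most 62.5 mm and 10.7 degrees, less where a joint would pass 70% of its speed; a pose out of reach is approached as far as the arm can. A call with a gripper value outside its range is refused whole. The fingers move at their own pace and stop on an object; "squeeze" is the grip in N (left out, the last holds). Time passes only in rows, so rows that repeat a pose let the fingers close. It gives the time, the measured TCP pose, the force and the opening at its end, in the units of the state.
- manip.read_state(): the state, without advancing time (a new reading comes with each control period).
- get_image(name): name is "scene" or "top" or "wrist"; returns the picture (480x640x3 uint8, red, green, blue); there is no depth.
- calibration(name): a dict with "camera_matrix" (3x3 intrinsics, pixels), "T" (4x4, takes a point from camera to world coordinates); the wrist camera has in their place "hand_eye" (4x4, takes a point from camera to tool coordinates, whose origin is the TCP and whose axes are the flange's). Camera axes: x right, y down, z forward; pixel columns grow to the right and rows downward; lengths in m; the calibration is good to about 2 mm. A picture is of the moment at which its call begins: read the wrist's pose just before it. calibration takes no time and is no camera call.
- manip.hand_in(): hands the job in, once; it reports no verdict.
The state is a dict: "clock": time; "joints": joint angles; "joint_velocities": joint speeds; "effort": joint torques, N m; "ee_pos": TCP position; "tool_rot": TCP orientation; "force": force on the tool from outside, world axes, zero at the start; "moment": the same for the moment, N m; "width": opening from 0.0 (shut) to 1.0 (fully open).
Only numpy, scipy, OpenCV 4.12 (cv2) and the standard library are available. Lean on these libraries where they do the work, as an engineer would, in place of code of your own. Each camera call takes 0.05 s, during which the arm holds its last target. There are 200 camera calls.

## Working session

There is one attempt and no reset: what is moved stays moved. The work goes in short steps, Python scripts to look and compute and a tool call to move; the robot and the scene stay as the last step left them, time stands still between calls to the robot, and variables do not carry over. Pictures are saved under pics/ and viewed, about 12 in all and at most 16, crops included, and the job is handed in when it is done.

Besides the shell and the picture viewer there is one more tool, called as name(argument=value, ...) on one line, values as JSON. servo_tool: Moves the arm, as the interface text tells. Its arguments: {"type":"object","properties":{"deltas":{"type":"array","items":{"type":"array","items":{"type":"array","items":{"type":"number"}}}},"squeeze":{"type":"number"}},"required":["deltas"]}

```bash
mkdir -p pics; python3 - <<'E'
from rig import manip,get_image,calibration
import cv2,numpy as np
np.set_printoptions(precision=4,suppress=True)
s=manip.read_state();print(s)
for n in ["top","scene"]:
    im=get_image(n);cv2.imwrite(f"pics/{n}0.png",im[:,:,::-1]);c=calibration(n);print(n,c["camera_matrix"],c["T"])
print(calibration("wrist"))
E
```

```text
{'clock': 0.0, 'joints': array([-0.7723,  0.0408,  0.0838, -0.0005, -1.6155, -0.3337]), 'joint_velocities': array([-0.0009,  0.0018,  0.0005, -0.0001,  0.001 , -0.0003]), 'effort': array([  0.0005, -36.8215,  34.7427,   6.9326,  -0.0053,   0.    ]), 'ee_pos': array([ 0.2689, -0.536 ,  0.2303]), 'tool_rot': array([-0.2303,  0.9731,  0.0008, -0.0002]), 'force': array([0.586 , 0.0008, 0.1174]), 'moment': array([-0.0023, -0.0227, -0.0174]), 'width': 1.0021929885376168}
top [[436.636    0.     321.1695]
 [  0.     436.636  239.5788]
 [  0.       0.       1.    ]] [[ 0.008  -0.99    0.141   0.5027]
 [-0.9991 -0.0139 -0.0409  0.0064]
 [ 0.0425 -0.1405 -0.9892  0.8387]
 [ 0.      0.      0.      1.    ]]
scene [[445.6878   0.     318.9565]
 [  0.     445.6878 232.0797]
 [  0.       0.       1.    ]] [[ 0.7585  0.4402 -0.4805  0.9815]
 [ 0.6516 -0.5158  0.5562 -0.4713]
 [-0.0029 -0.735  -0.6781  0.6105]
 [ 0.      0.      0.      1.    ]]
{'camera_matrix': array([[346.4709,   0.    , 317.1506],
       [  0.    , 346.4709, 239.1282],
       [  0.    ,   0.    ,   1.    ]]), 'hand_eye': array([[ 0.001 , -0.9536, -0.3011,  0.0755],
       [ 1.    ,  0.0009,  0.0005,  0.0002],
       [-0.0002, -0.3011,  0.9536, -0.1427],
       [ 0.    ,  0.    ,  0.    ,  1.    ]])}
```

View pics/top0.png

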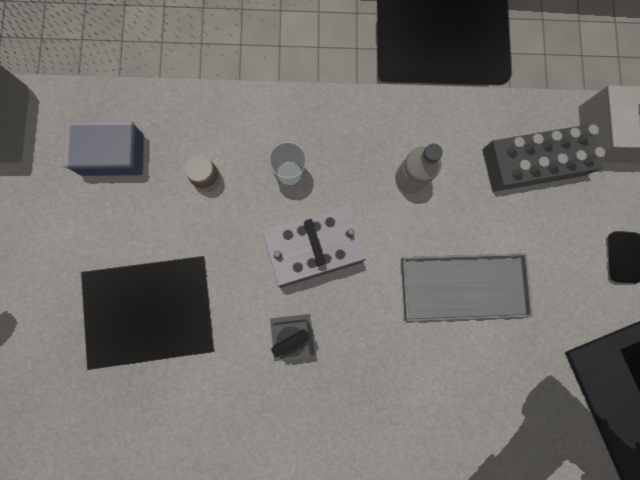

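View pics/scene0.png

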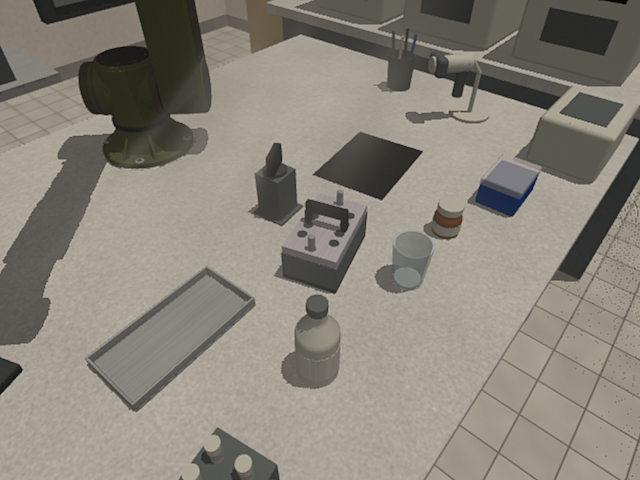

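```bash
cat > h.py <<'E'
from rig import manip,get_image,calibration
import cv2,numpy as np
from scipy.spatial.transform import Rotation as R
from scipy.optimize import least_squares
np.set_printoptions(precision=4,suppress=True)
def cam(n,s=None):
    c=calibration(n);K=c["camera_matrix"]
    if n!="wrist": return K,c["T"]
    T=np.eye(4);T[:3,:3]=R.from_quat(s["tool_rot"]).as_matrix();T[:3,3]=s["ee_pos"]
    return K,T@c["hand_eye"]
def p2w(C,uv,z):
    K,T=C;uv=np.atleast_2d(uv);d=np.c_[uv,np.ones(len(uv))]@np.linalg.inv(K).T@T[:3,:3].T
    return T[:3,3]+d*((z-T[2,3])/d[:,2])[:,None]
def proj(C,P):
    K,T=C;q=(np.atleast_2d(P)-T[:3,3])@T[:3,:3]@K.T;return q[:,:2]/q[:,2:]
def fit(C,uv,M,x0):
    M=np.array(M,float);uv=np.array(uv,float)
    def w(x): return np.c_[M[:,:2]@np.array([[np.cos(x[2]),np.sin(x[2])],[-np.sin(x[2]),np.cos(x[2])]])+x[:2],M[:,2]]
    r=least_squares(lambda x:(proj(C,w(x))-uv).ravel(),x0);return r.x,np.abs(r.fun).max()
def shot(n,name):
    s=manip.read_state();im=get_image(n)[:,:,::-1].copy();cv2.imwrite(f"pics/{name}.png",im);np.save(f"pics/{name}.npy",np.r_[s["ee_pos"],s["tool_rot"]]);return im,cam(n,s)
def old(n,name):
    a=np.load(f"pics/{name}.npy");return cam(n,dict(ee_pos=a[:3],tool_rot=a[3:]))
def Q(yaw): # tool down, tool x axis at world angle yaw
    c,s=np.cos(yaw),np.sin(yaw);return R.from_matrix(np.array([[c,s,0],[s,-c,0],[0,0,-1.]]))
def move(*wps,s=None):
    """wps: (x,y,z,yaw) ; prints tool deltas, each from the previous waypoint (first from measured)"""
    s=s or manip.read_state();p=np.array(s["ee_pos"]);r=R.from_quat(s["tool_rot"])
    m=r.as_matrix();print("now",p,"yaw",np.arctan2(m[1,0],m[0,0]),"F",s["force"],"w",s["width"],"t",s["clock"])
    for w in wps:
        q=Q(w[3]);d=r.inv().apply(np.array(w[:3])-p)*1000;v=(r.inv()*q).as_rotvec()
        print("->",w,"d",d.round(1),"rv",v.round(4),"rows>=",round(max(np.linalg.norm(d)/62.5,np.degrees(np.linalg.norm(v))/10.7),1))
        p=np.array(w[:3]);r=q
E
python3 - <<'E'
from h import *
C=cam("top")
print("mat",fit(C,[(82,271),(205,257),(213,351),(88,369)],[(.09,.115,.003),(.09,-.115,.003),(-.09,-.115,.003),(-.09,.115,.003)],[.5,.3,0]))
print("tray",fit(C,[(402,257),(526,254),(529,317),(405,321)],[(.06,.12,.022),(.06,-.12,.022),(-.06,-.12,.022),(-.06,.12,.022)],[.5,-.3,0]))
print("plate",fit(C,[(264,224),(350,208),(364,261),(279,284)],[(.05,.08,.078),(.05,-.08,.078),(-.05,-.08,.078),(-.05,.08,.078)],[.6,0,0]))
print("pins",p2w(C,[(279,255),(350,233)],.107),"handle",p2w(C,[(309,222),(320,264)],.122))
print("puller",p2w(C,[(273,350),(290,343),(307,336)],.148),"standfoot",p2w(C,[(271,317),(316,362)],.1))
print("jar,beaker,bottle",p2w(C,[(202,172),(290,160),(425,155)],.1))
move((.53,.03,.33,0.35))
E
```

```text
mat (array([0.4828, 0.294 , 0.1362]), np.float64(1.2535022377053053))
tray (array([ 0.5327, -0.3017,  0.0319]), np.float64(1.850287772366869))
plate (array([ 0.6032, -0.0136,  0.2462]), np.float64(2.8925170041203216))
pins [[ 0.5798  0.0467  0.107 ]
 [ 0.619  -0.073   0.107 ]] handle [[ 0.6342 -0.0028  0.122 ]
 [ 0.5642 -0.0217  0.122 ]]
puller [[ 0.4287  0.0505  0.148 ]
 [ 0.4393  0.0246  0.148 ]
 [ 0.45   -0.0015  0.148 ]] standfoot [[ 0.477   0.0581  0.1   ]
 [ 0.4046 -0.0173  0.1   ]]
jar,beaker,bottle [[ 0.723   0.1828  0.1   ]
 [ 0.7479  0.0315  0.1   ]
 [ 0.7624 -0.2077  0.1   ]]
now [ 0.2689 -0.5361  0.2304] yaw -2.67673896176103 F [-0.3381 -0.1487 -0.1688] w 1.003382441398352 t 0.1
-> (0.53, 0.03, 0.33, 0.35) d [-487.2  389.1  -99.1] rv [ 0.0003  0.0024 -3.0267] rows>= 16.2
```

```bash
python3 - <<'E'
from h import *
move((.54,.01,.3,-2.86))
E
```

```text
now [ 0.2689 -0.5361  0.2304] yaw -2.67673896176103 F [-0.3381 -0.1487 -0.1688] w 1.003382441398352 t 0.1
-> (0.54, 0.01, 0.3, -2.86) d [-487.1  366.7  -69.1] rv [ 0.0016 -0.0002  0.1833] rows>= 9.8
```

servo_tool(deltas=[[[0.6,-60,45,-20,0,0,0.02],[0.6,-110,82,-69,0,0,0.05],[0.6,-160,120,-69,0,0,0.08],[0.6,-205,155,-69,0,0,0.1],[0.6,-250,190,-69,0,0,0.12],[0.6,-300,225,-69,0,0,0.15],[0.6,-345,260,-69,0,0,0.18],[0.6,-395,297,-69,0,0,0.183],[0.6,-440,331,-69,0,0,0.183],[0.6,-487,367,-69,0,0,0.183],[0.6,-487,367,-69,0,0,0.183],[0.6,-487,367,-69,0,0,0.183]]])

```text
clock: 1.6
ee_pos: [0.5397, 0.01, 0.2999]
tool_rot: [-0.141, 0.99, -0.0, -0.0]
force: [-0.1, -0.5, 0.0]
width: 0.598
```

```bash
python3 - <<'E'
from h import *
shot("wrist","w1");print(manip.read_state()["ee_pos"],manip.read_state()["joints"])
E
```

```text
[0.5396 0.0094 0.3004] [ 0.3903 -0.1013  0.0726  0.0002 -1.7448 -1.6797]
```

View pics/w1.png

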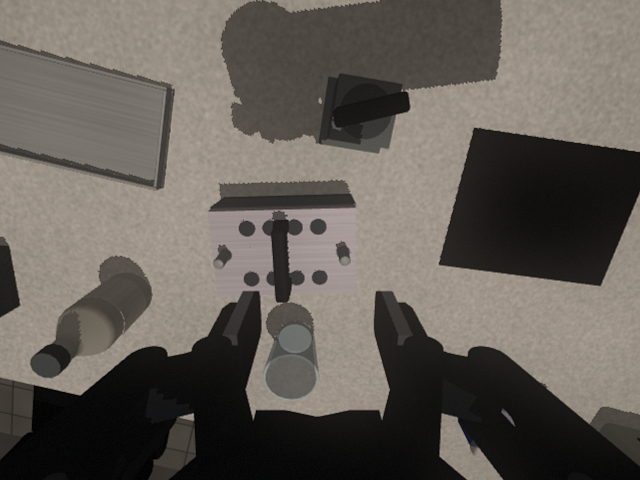

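```bash
python3 - <<'E'
from h import *
C=old("wrist","w1")
x,e=fit(C,[(210,210),(355,207),(357,292),(211,297)],[(-.05,-.08,.078),(-.05,.08,.078),(.05,.08,.078),(.05,-.08,.078)],[.6,0,.2]);print("plate",x,e)
h=p2w(C,[(280,220),(283,300)],.122);print("handle",h,h.mean(0),np.arctan2(*(h[1]-h[0])[[1,0]]))
print("pins",p2w(C,[(219,265),(344,261)],.107))
print("mat",p2w(C,[(474,128),(440,264),(600,285)],.003))
print("puller",p2w(C,[(335,117),(409,101)],.148))
for P in [x]:
    print(proj(C,[(x[0],x[1],.122)]))
im=cv2.imread("pics/w1.png");a=cv2.resize(im[60:310,190:430],None,fx=3,fy=2.4*1.0,interpolation=cv2.INTER_CUBIC)
a=cv2.resize(im[60:310,190:430],None,fx=2.4,fy=2.4,interpolation=cv2.INTER_CUBIC);a=cv2.convertScaleAbs(a,alpha=1.6);cv2.imwrite("pics/w1c.png",a)
E
```

```text
plate [ 0.6035 -0.0102  0.2993] 5.450839439243197
handle [[ 0.5555 -0.0217  0.122 ]
 [ 0.6367  0.0024  0.122 ]] [ 0.5961 -0.0096  0.122 ] 0.28762113197760564
pins [[ 0.6241 -0.0711  0.107 ]
 [ 0.5835  0.0524  0.107 ]]
mat [[0.4117 0.1708 0.003 ]
 [0.5872 0.1987 0.003 ]
 [0.5542 0.4239 0.003 ]]
puller [[0.4534 0.0004 0.148 ]
 [0.4256 0.0532 0.148 ]]
[[279.1955 267.9559]]
```

View pics/w1c.png

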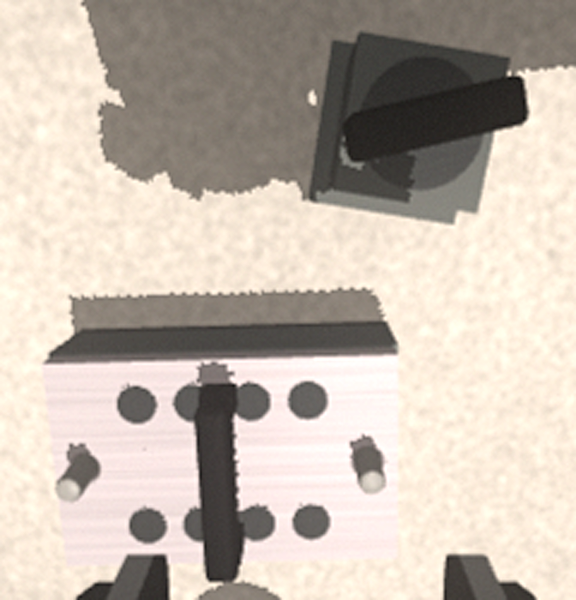

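```bash
python3 - <<'E'
from h import *
C=old("wrist","w1")
f=lambda *p:[(a/2.4+190,b/2.4+60) for a,b in p]
x,e=fit(C,f((46,362),(397,348),(398,555),(65,563)),[(-.05,-.08,.078),(-.05,.08,.078),(.05,.08,.078),(.05,-.08,.078)],[.6,0,.2]);print("plate",x,e)
h=p2w(C,f((215,410),(222,580)),.122);print("handle",h,h.mean(0),np.linalg.norm(h[1]-h[0]),np.arctan2(*(h[1]-h[0])[[1,0]]))
p=p2w(C,f((69,489),(372,482)),.107);print("pins",p,p.mean(0),np.linalg.norm(p[1]-p[0]),np.arctan2(*(p[1]-p[0])[[1,0]])-np.pi/2)
st=p2w(C,f((360,33),(509,58)),.1);print("stand",st,np.linalg.norm(st[1]-st[0]))
move((.6,-.01,.16,-2.856),(.6,-.01,.092,-2.856))
E
```

```text
plate [ 0.602  -0.0093  0.3132] 1.795726164138955
handle [[ 0.566  -0.0194  0.122 ]
 [ 0.6387  0.0023  0.122 ]] [ 0.6024 -0.0085  0.122 ] 0.07583312419805661 0.29044159159913585
pins [[ 0.6228 -0.0716  0.107 ]
 [ 0.5831  0.0533  0.107 ]] [ 0.6029 -0.0091  0.107 ] 0.1311458329824074 0.308114234181033
stand [[ 0.4148 -0.0043  0.1   ]
 [ 0.4072  0.0525  0.1   ]] 0.05726574094985847
now [0.5396 0.0094 0.3004] yaw -2.8602460640647207 F [-0.1524 -0.712  -0.9295] w 0.6015289460628589 t 1.65
-> (0.6, -0.01, 0.16, -2.856) d [-52.7 -35.4 140.4] rv [-0.0002 -0.0001 -0.0042] rows>= 2.5
-> (0.6, -0.01, 0.092, -2.856) d [ 0.  0. 68.] rv [0. 0. 0.] rows>= 1.1
```

```bash
python3 - <<'E'
from h import *
move((.6025,-.009,.17,-2.837),(.6025,-.009,.093,-2.837))
E
```

```text
now [0.5396 0.0094 0.3004] yaw -2.8602460640647207 F [-0.1524 -0.712  -0.9295] w 0.6015289460628589 t 1.65
-> (0.6025, -0.009, 0.17, -2.837) d [-55.3 -35.2 130.4] rv [-0.0002 -0.0001 -0.0232] rows>= 2.3
-> (0.6025, -0.009, 0.093, -2.837) d [ 0.  0. 77.] rv [0. 0. 0.] rows>= 1.2
```

servo_tool(deltas=[[[0.5,-30,-18,50,0,0,-0.02],[0.5,-55,-35,90,0,0,-0.023],[0.5,-55,-35,130,0,0,-0.023],[0.5,-55,-35,130,0,0,-0.023],[0.5,-55,-35,130,0,0,-0.023]]])

```text
clock: 2.28
ee_pos: [0.6029, -0.0092, 0.1732]
tool_rot: [-0.151, 0.988, -0.0, 0.002]
force: [1.4, -0.5, 0.5]
width: 0.497
```

```bash
python3 - <<'E'
from h import *
im,_=shot("wrist","w2");move((.6025,-.009,.093,-2.837))
cv2.imwrite("pics/w2c.png",cv2.convertScaleAbs(im,alpha=1.6))
E
```

```text
now [ 0.6032 -0.0088  0.1737] yaw -2.8372661090829157 F [-0.1021  0.7308  0.5596] w 0.5024053347821189 t 2.325
-> (0.6025, -0.009, 0.093, -2.837) d [ 1.1  0.1 80.7] rv [-0.001   0.0045 -0.0003] rows>= 1.3
```

View pics/w2c.png

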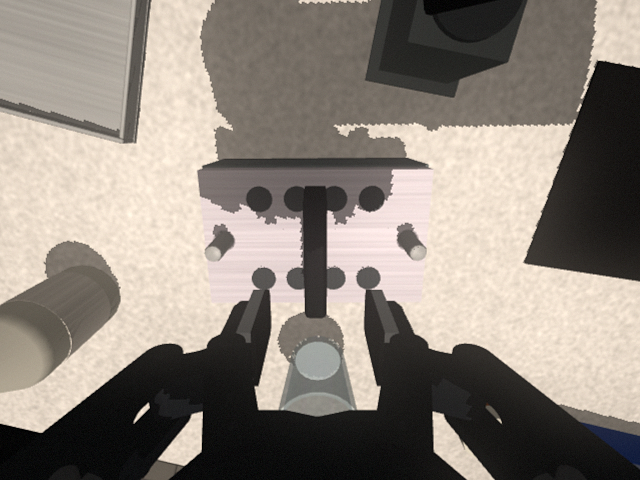

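```bash
python3 - <<'E'
from h import *
C=old("wrist","w2")
p=p2w(C,[(213,253),(418,251.5)],.107);print("pins",p,p.mean(0),np.linalg.norm(p[1]-p[0]),np.arctan2(*(p[1]-p[0])[[1,0]])-np.pi/2)
print(fit(C,[(198,168),(433,168)],[(-.05,-.08,.078),(-.05,.08,.078)],[.6,0,.2]))
print(p2w(C,[(315.5,318)],.122))
E
```

```text
pins [[ 0.6227 -0.0724  0.107 ]
 [ 0.5823  0.0524  0.107 ]] [ 0.6025 -0.01    0.107 ] 0.13118932406035616 0.31311440706495897
(array([ 0.6026, -0.01  ,  0.3051]), np.float64(0.8788905246864829))
[[0.6395 0.0018 0.122 ]]
```

servo_tool(deltas=[[[0.5,1,1,40,0,0,-0.003],[0.5,1,1,80,0,0,-0.003],[0.5,1,1,80,0,0,-0.003],[0.5,1,1,80,0,0,-0.003],[0.3,1,1,80,0,0,-0.003],[0.2,1,1,80,0,0,-0.003],[0.05,1,1,80,0,0,-0.003],[0.05,1,1,80,0,0,-0.003],[0.05,1,1,80,0,0,-0.003],[0,1,1,80,0,0,-0.003],[0,1,1,80,0,0,-0.003]]], squeeze=60)

```text
clock: 3.7
ee_pos: [0.6028, -0.0096, 0.093]
tool_rot: [-0.153, 0.988, -0.002, 0.002]
force: [3.9, -7.3, 2.6]
width: 0.154
```

```bash
python3 - <<'E'
from h import *
move((.6025,-.0095,.093,-2.832))
E
```

```text
now [ 0.6028 -0.0096  0.093 ] yaw -2.834615724602796 F [ 3.9064 -7.2776  2.6297] w 0.15366940311341468 t 3.7
-> (0.6025, -0.0095, 0.093, -2.832) d [ 0.2  0.2 -0. ] rv [-0.0038  0.0036 -0.0026] rows>= 0.0
```

servo_tool(deltas=[[[0,0,-0.5,0,0,0,0],[0,0,-0.5,-5,0,0,0],[0,0,-0.5,-12,0,0,0],[0,0,-0.5,-20,0,0,0],[0,0,-0.5,-28,0,0,0],[0,0,-0.5,-36,0,0,0],[0,0,-0.5,-46,0,0,0],[0,0,-0.5,-56,0,0,0],[0,0,-0.5,-68,0,0,0],[0,0,-0.5,-80,0,0,0],[0,0,-0.5,-80,0,0,0]]])

```text
clock: 5.08
ee_pos: [0.6018, -0.0078, 0.172]
tool_rot: [-0.153, 0.988, 0.0, 0.001]
force: [0.4, 0.2, -4.8]
width: 0.153
```

```bash
python3 - <<'E'
from h import *
C=cam("top")
im,_=shot("wrist","w3");move()
C=old("wrist","w1")
# refit mat with wrist 3 corners + top
M={'a':(-.09,-.115,.003),'b':(.09,-.115,.003),'c':(.09,.115,.003)}
x,e=fit(C,[(474,128),(440,264),(600,285)],list(M.values()),[.48,.29,.14]);print("mat",x,e)
# mat yaw x; plate yaw .31 -> keep mat's yaw
for y in (x[2],): move((x[0],x[1],.18,y-np.pi),(x[0],x[1],.036,y-np.pi))
a=cv2.convertScaleAbs(im,alpha=1.6);cv2.imwrite("pics/w3c.png",a)
E
```

```text
now [ 0.6014 -0.0078  0.1708] yaw -2.8335126054958564 F [ 0.7461  0.1903 -6.0428] w 0.15214030193204547 t 5.125
mat [0.4825 0.2979 0.151 ] 1.0462804167250965
now [ 0.6014 -0.0078  0.1708] yaw -2.8335126054958564 F [ 0.7461  0.1903 -6.0428] w 0.15214030193204547 t 5.125
-> (np.float64(0.48254966614945716), np.float64(0.2979104441877462), 0.18, np.float64(-2.9905967424144695)) d [ 20.5 327.3  -9. ] rv [0.0005 0.001  0.1571] rows>= 5.2
-> (np.float64(0.48254966614945716), np.float64(0.2979104441877462), 0.036, np.float64(-2.9905967424144695)) d [  0.   0. 144.] rv [0. 0. 0.] rows>= 2.3
```

View pics/w3c.png

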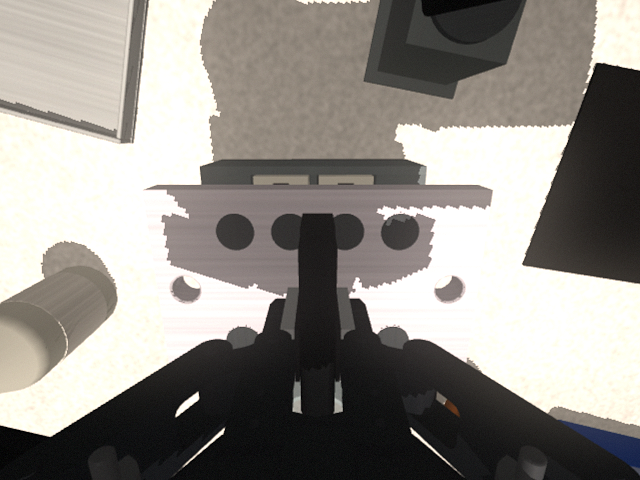

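servo_tool(deltas=[[[0,0,0,-15,0,0,0],[0,0,30,-18,0,0,0.02],[0,0,70,-18,0,0,0.05],[0,2,115,-18,0,0,0.08],[0,8,160,-18,0,0,0.1],[0,12,205,-18,0,0,0.12],[0,16,250,-18,0,0,0.14],[0,20,290,-18,0,0,0.157],[0,20,318,-18,0,0,0.157],[0,20,327,0,0,0,0.157],[0,20,327,30,0,0,0.157],[0,20,327,60,0,0,0.157]]])

```text
clock: 6.62
ee_pos: [0.4829, 0.297, 0.1089]
tool_rot: [-0.075, 0.997, -0.0, -0.0]
force: [-0.8, 0.7, -5.7]
width: 0.155
```

```bash
python3 - <<'E'
from h import *
move((.4825,.298,.036,-2.99))
E
```

```text
now [0.4829 0.297  0.1089] yaw -2.990997239629784 F [-0.801   0.6641 -5.6678] w 0.15507151249840284 t 6.625
-> (0.4825, 0.298, 0.036, -2.99) d [ 0.2  1.1 72.9] rv [-0.0003 -0.0008 -0.001 ] rows>= 1.2
```

servo_tool(deltas=[[[0,0,1,25,0,0,0],[0,0,1,50,0,0,0],[0,0,1,63,0,0,0],[0,0,1,70,0,0,0],[0,0,1,72,0,0,0],[0,0,1,72,0,0,0]]])

```text
clock: 7.38
ee_pos: [0.4833, 0.2987, 0.0391]
tool_rot: [-0.075, 0.997, 0.0, 0.0]
force: [-0.5, -0.2, -4.8]
width: 0.154
```

servo_tool(deltas=[[[0,0,0,2,0,0,0],[0,0,0,4,0,0,0],[0,0,0,5.5,0,0,0],[0,0,0,5.5,0,0,0]]])

```text
clock: 7.88
ee_pos: [0.4832, 0.2986, 0.034]
tool_rot: [-0.075, 0.997, 0.0, 0.0]
force: [-4.8, -1.7, 1.6]
width: 0.151
```

servo_tool(deltas=[[[0.3,0,0,0,0,0,0],[0.5,0,0,0,0,0,0],[0.5,0,0,0,0,0,0],[0.5,0,0,0,0,0,0],[0.5,0,0,-30,0,0,0],[0.5,0,0,-80,0,0,0],[0.5,0,0,-140,0,0,0],[0.5,0,0,-200,0,0,0],[0.5,0,0,-260,0,0,0],[0.5,0,0,-270,0,0,0]]])

```text
clock: 9.12
ee_pos: [0.4841, 0.2988, 0.3085]
tool_rot: [-0.075, 0.997, 0.003, 0.004]
force: [0.1, 0.1, -0.5]
width: 0.502
```

```bash
python3 - <<'E'
from h import *
move((.51,.02,.3,-2.99),(.51,.02,.3,-2.4))
E
```

```text
now [0.4841 0.2988 0.3085] yaw -2.991231824993139 F [ 0.1472  0.0614 -0.4566] w 0.5015162084061979 t 9.125
-> (0.51, 0.02, 0.3, -2.99) d [  16.2 -279.6    7.1] rv [ 0.0046  0.0074 -0.0012] rows>= 4.5
-> (0.51, 0.02, 0.3, -2.4) d [0. 0. 0.] rv [ 0.    0.   -0.59] rows>= 3.2
```

servo_tool(deltas=[[[0.5,-5,-40,0,0,0,-0.02],[0.5,-10,-90,0,0,0,-0.04],[0.5,-15,-140,5,0,0,-0.08],[0.5,-20,-190,5,0,0,-0.11],[0.5,-25,-240,5,0,0,-0.14],[0.5,-34,-283,5,0.004,0.006,-0.15],[0.5,-34,-283,5,0.004,0.006,-0.15],[0.5,-34,-283,5,0.004,0.006,-0.15]]])

```text
clock: 10.12
ee_pos: [0.559, 0.0238, 0.2971]
tool_rot: [-0.15, 0.989, -0.002, -0.003]
force: [-0.3, 0.2, 0.0]
width: 0.498
```

```bash
python3 - <<'E'
from h import *
im,_=shot("wrist","w4");move()
a=cv2.convertScaleAbs(im,alpha=1.8);cv2.imwrite("pics/w4c.png",cv2.resize(a[0:330,100:500],None,fx=2,fy=2,interpolation=cv2.INTER_CUBIC)[:600])
cv2.imwrite("pics/w4c.png",cv2.resize(a[0:300,150:550],None,fx=2,fy=2,interpolation=cv2.INTER_CUBIC))
E
```

```text
now [0.559  0.0243 0.2973] yaw -2.840392809858508 F [-0.6391 -0.7858 -0.0016] w 0.5016137500131392 t 10.175
```

View pics/w4c.png

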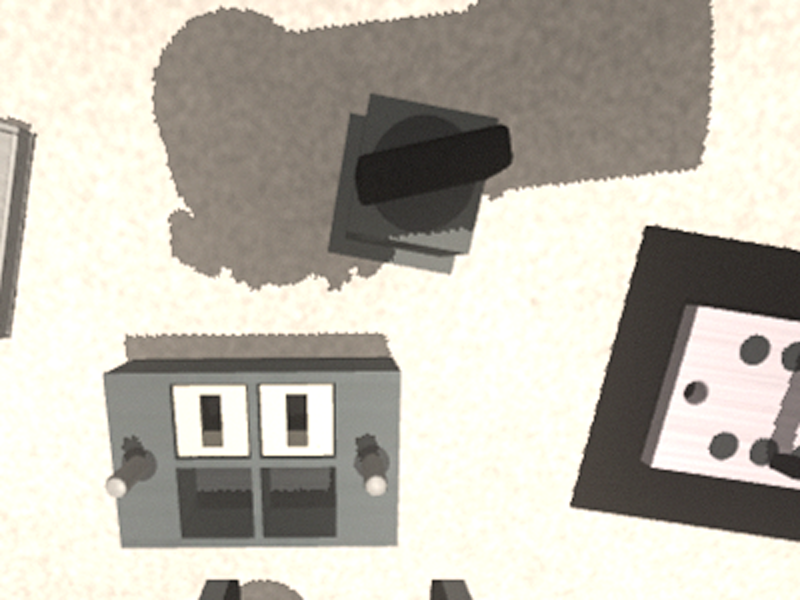

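```bash
python3 - <<'E'
from h import *
C=old("wrist","w4")
f=lambda *p:[(a/2+150,b/2) for a,b in p]
h=.02
m=[(-h,-h,.06),(-h,h,.06),(h,h,.06),(h,-h,.06)]
print("L",fit(C,f((173,385),(247,383),(250,457),(178,458)),m,[.57,-.03,.3]))
print("R",fit(C,f((258,384),(335,383),(336,457),(263,458)),m,[.57,-.03,.3]))
print("slots",p2w(C,f((211,420),(297,420)),.06))
b=[.0515,.0815]
print("block",fit(C,f((106,373),(399,371),(397,545),(121,547)),[(-b[0],-b[1],.062),(-b[0],b[1],.062),(b[0],b[1],.062),(b[0],-b[1],.062)],[.6,0,.3]))
p=p2w(C,f((117,488),(376,486)),.107);print("pins",p.mean(0),np.linalg.norm(p[1]-p[0]),np.arctan2(*(p[1]-p[0])[[1,0]])-np.pi/2)
B=np.array([.6025,-.0098]);y=.310
for s in(-1,1):print("pred plug",B+np.array([[np.cos(y),-np.sin(y)],[np.sin(y),np.cos(y)]])@[-.024,s*.024])
h=.029
print("stand",fit(C,f((371,94),(497,118),(470,254),(345,235)),[(-h,-h,.1),(-h,h,.1),(h,h,.1),(h,-h,.1)],[.44,.03,.1]))
print("collar",p2w(C,f((422,172)),.106)); q=p2w(C,f((358,178),(510,148)),.148);print("grip",q,q.mean(0),np.arctan2(*(q[0]-q[1])[[1,0]]))
move((.44,.026,.25,-1.12))
E
```

```text
L (array([ 0.5881, -0.039 ,  0.3133]), np.float64(1.146870362681085))
R (array([0.5737, 0.0069, 0.3208]), np.float64(1.2630977617230883))
slots [[ 0.5876 -0.0398  0.06  ]
 [ 0.5733  0.0062  0.06  ]]
block (array([ 0.6034, -0.0092,  0.308 ]), np.float64(1.5616150791693713))
pins [ 0.6035 -0.0089  0.107 ] 0.13103648710585047 0.31041324009229054
pred plug [ 0.587 -0.04 ]
pred plug [0.5723 0.0057]
stand (array([0.4399, 0.0278, 0.1387]), np.float64(1.015137799179513))
collar [[0.4386 0.0272 0.106 ]]
grip [[0.4541 0.001  0.148 ]
 [0.4267 0.0536 0.148 ]] [0.4404 0.0273 0.148 ] -1.0892036502374336
now [0.559  0.0243 0.2973] yaw -2.840392809858508 F [-0.6391 -0.7858 -0.0016] w 0.5016137500131392 t 10.175
-> (0.44, 0.026, 0.25, -1.12) d [112.8  37.1  48. ] rv [ 0.0035 -0.0078 -1.7204] rows>= 9.2
```

servo_tool(deltas=[[[0.6,15,5,0,0,0,-0.17],[0.6,30,10,10,0,0,-0.34],[0.6,45,15,20,0,0,-0.51],[0.6,60,20,30,0,0,-0.68],[0.6,75,25,40,0,0,-0.86],[0.6,90,30,48,0.002,-0.004,-1.03],[0.6,105,35,60,0.002,-0.004,-1.2],[0.6,113,38,70,0.0035,-0.007,-1.37],[0.6,113,38,80,0.0035,-0.0078,-1.54],[0.6,113,38,85,0.0035,-0.0078,-1.7],[0.6,113,38,85,0.0035,-0.0078,-1.72],[0.6,113,38,85,0.0035,-0.0078,-1.72]]])

```text
clock: 11.68
ee_pos: [0.4395, 0.0266, 0.2137]
tool_rot: [0.847, -0.532, 0.0, -0.0]
force: [-0.5, -0.5, 0.1]
width: 0.599
```

```bash
python3 - <<'E'
from h import *
im,C=shot("wrist","w5");move();print(manip.read_state()["joints"])
a=cv2.convertScaleAbs(im,alpha=2);cv2.imwrite("pics/w5c.png",a)
print(proj(C,[(.4395,.027,.148),(.4395,.027,.1)]))
E
```

```text
now [0.4396 0.0265 0.2137] yaw -1.122480116607389 F [-0.5386  0.071   0.8954] w 0.5972371202182903 t 11.725
[ 0.5232 -0.4019 -0.332   0.0005 -1.6396 -0.0749]
[[319.1674 255.8958]
 [318.9091 234.3581]]
```

View pics/w5c.png

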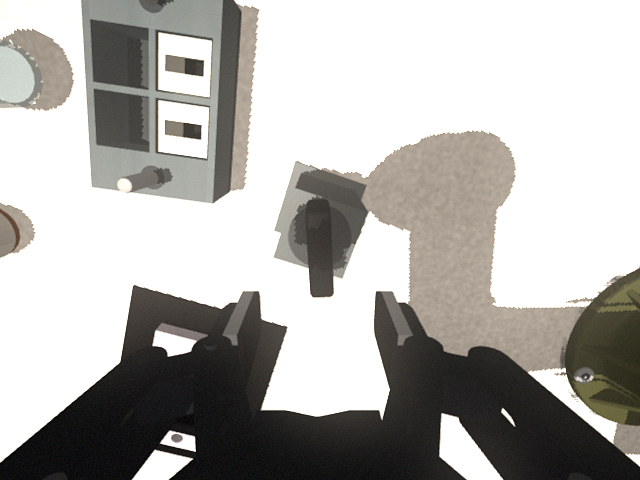

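servo_tool(deltas=[[[0.6,0,0,50,0,0,-0.043],[0.6,0,0,90,0,0,-0.043],[0.6,0,0,104,0,0,-0.043],[0.6,0,0,104,0,0,-0.043],[0.4,0,0,104,0,0,-0.043],[0.2,0,0,104,0,0,-0.043],[0,0,0,104,0,0,-0.043],[0,0,0,104,0,0,-0.043],[0,0,0,104,0,0,-0.043],[0,0,0,104,0,0,-0.043]]], squeeze=80)

```text
clock: 12.98
ee_pos: [0.4403, 0.0263, 0.111]
tool_rot: [0.858, -0.513, 0.001, -0.001]
force: [-1.0, 0.8, 6.2]
width: 0.18
```

```bash
python3 - <<'E'
from h import *
move((.5878,-.0395,.2,-2.83))
E
```

```text
now [0.4403 0.0263 0.111 ] yaw -1.077692761323891 F [-0.9946  0.7572  6.2435] w 0.18030055387085728 t 12.975
-> (0.5878, -0.0395, 0.2, -2.83) d [127.9 -99.1 -88.6] rv [-0.0029  0.0016  1.7523] rows>= 9.4
```

servo_tool(deltas=[[[0,0,0,-10,0,0,0],[0,0,0,-30,0,0,0],[0,0,0,-60,0,0,0],[0,0,0,-95,0,0,0],[0,0,0,-120,0,0,0],[0,0,0,-130,0,0,0],[0,0,0,-130,0,0,0],[0,0,0,-130,0,0,0]]])

```text
clock: 13.98
ee_pos: [0.439, 0.0262, 0.2379]
tool_rot: [0.858, -0.513, -0.001, 0.001]
force: [-0.1, 0.1, -1.5]
width: 0.177
```

```bash
python3 - <<'E'
from h import *
print(manip.read_state()["width"]);move((.5878,-.0395,.24,-2.83))
E
```

```text
0.17696489119415557
now [0.439  0.0262 0.2379] yaw -1.0776680400557979 F [-0.0635  0.0733 -1.5453] w 0.17696489119415557 t 13.975
-> (0.5878, -0.0395, 0.24, -2.83) d [ 128.3 -100.    -2.3] rv [ 0.0015 -0.0013  1.7523] rows>= 9.4
```

servo_tool(deltas=[[[0,10,-8,0,0,0,0.17],[0,25,-20,0,0,0,0.34],[0,40,-31,0,0,0,0.52],[0,55,-43,0,0,0,0.7],[0,70,-54,0,0,0,0.87],[0,85,-66,0,0,0,1.05],[0,100,-78,0,0,0,1.22],[0,115,-90,0,0,0,1.4],[0,128,-100,0,0.0015,-0.0013,1.58],[0,128,-100,0,0.0015,-0.0013,1.75],[0,128,-100,0,0.0015,-0.0013,1.752],[0,128,-100,0,0.0015,-0.0013,1.752]]])

```text
clock: 15.48
ee_pos: [0.5879, -0.0392, 0.2389]
tool_rot: [-0.157, 0.988, 0.0, 0.001]
force: [0.1, 1.0, -2.2]
width: 0.18
```

```bash
python3 - <<'E'
from h import *
im,C=shot("wrist","w6");move()
a=cv2.convertScaleAbs(im,alpha=1.8);cv2.imwrite("pics/w6c.png",cv2.resize(a[100:340,180:480],None,fx=2.5,fy=2.5,interpolation=cv2.INTER_CUBIC))
s=manip.read_state();z=s["ee_pos"][2]-.103
print(proj(C,[(*s["ee_pos"][:2],z),(.5878,-.0395,.06)]))
E
```

```text
now [ 0.5879 -0.0392  0.2391] yaw -2.8269882276462917 F [ 0.0812 -0.3495 -1.8573] w 0.17784484363117717 t 15.525
[[316.4561 236.5498]
 [316.3363 212.6872]]
```

View pics/w6c.png

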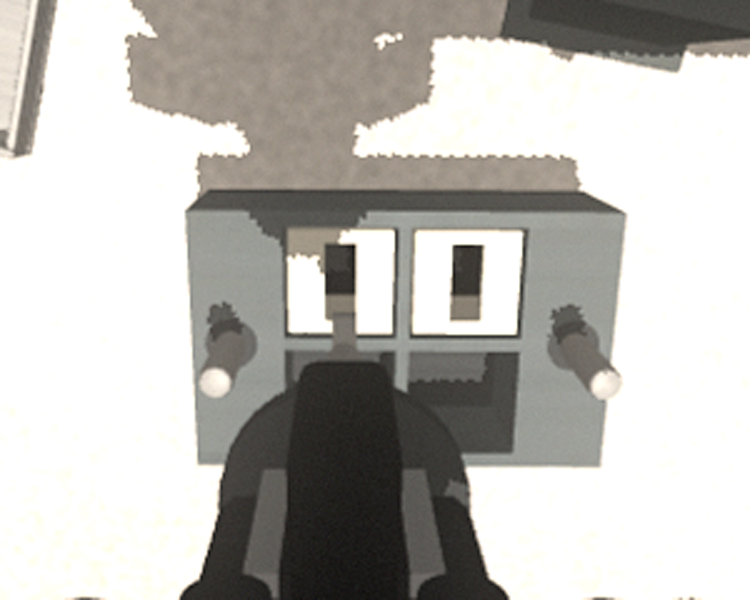

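```bash
python3 - <<'E'
from h import *
C=old("wrist","w6");a=np.load("pics/w6.npy");r=R.from_quat(a[3:])
for z in (.103,):
  print(proj(C,a[:3]+r.apply([[.012,-.0035,z],[.012,.0035,z],[.012,-.0035,z-.007],[0,0,z]])))
E
```

```text
[[311.6264 220.8717]
 [321.1949 220.8807]
 [311.4791 223.3366]
 [316.4045 236.5549]]
```

servo_tool(deltas=[[[0,1,-0.8,20,0,0,0],[0,1,-0.8,45,0,0,0],[0,1,-0.8,60,0,0,0],[0,1,-0.8,63,0,0,0],[0,1,-0.8,63,0,0,0],[0,1,-0.8,63,0,0,0]]])

```text
clock: 16.27
ee_pos: [0.588, -0.0403, 0.1777]
tool_rot: [-0.155, 0.988, -0.0, 0.002]
force: [0.4, -0.5, -0.9]
width: 0.178
```

```bash
python3 - <<'E'
from h import *
im,C=shot("wrist","w7");move()
a=cv2.convertScaleAbs(im,alpha=1.2);cv2.imwrite("pics/w7c.png",cv2.resize(a[150:290,250:410],None,fx=4,fy=4,interpolation=cv2.INTER_CUBIC))
s=manip.read_state();r=R.from_quat(s["tool_rot"]);z=.103
f=lambda p:(p-[250,150])*4
print(f(proj(C,s["ee_pos"]+r.apply([[.012,-.0035,z],[.012,.0035,z],[.012,-.0035,z-.007],[0,0,z]]))))
print(f(proj(C,[(.5878,-.0395,.06)])))
E
```

```text
now [ 0.588  -0.0403  0.1775] yaw -2.8296051806433145 F [ 0.2224 -0.2495 -0.8224] w 0.17529764065754574 t 16.325
[[246.6554 282.872 ]
 [284.9083 282.9127]
 [246.0662 292.7168]
 [265.7489 345.5781]]
[[270.4166 321.952 ]]
```

View pics/w7c.png

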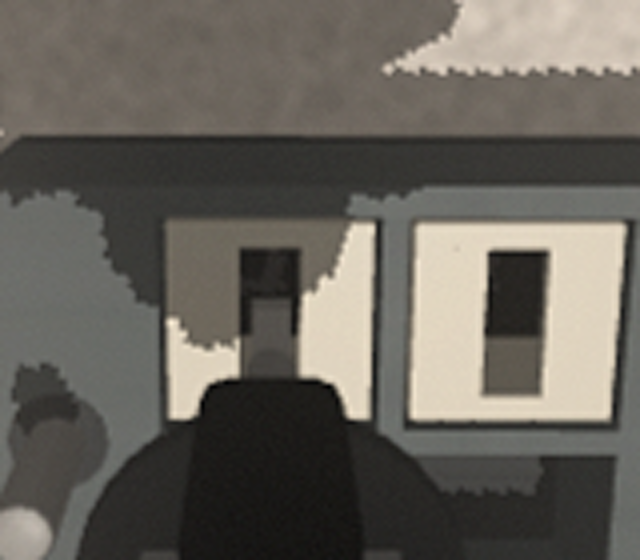

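servo_tool(deltas=[[[0,2.8,-0.3,0,0,0,0],[0,2.8,-0.3,3,0,0,0],[0,2.8,-0.3,10,0,0,0],[0,2.8,-0.3,17,0,0,0],[0,2.8,-0.3,24,0,0,0],[0,2.8,-0.3,31,0,0,0],[0,2.8,-0.3,38,0,0,0],[0,2.8,-0.3,40,0,0,0],[0,2.8,-0.3,40,0,0,0]]])

```text
clock: 17.45
ee_pos: [0.5851, -0.0415, 0.1364]
tool_rot: [-0.155, 0.988, 0.0, 0.001]
force: [-0.5, 0.1, -1.6]
width: 0.183
```

```bash
python3 - <<'E'
from h import *
move()
o=np.array([-2.8,1.1])
for i in range(1,10):
    a=-i*.1745;c,s=np.cos(a),np.sin(a);print((o-np.array([[c,-s],[s,c]])@o).round(1),round(a,3))
E
```

```text
now [ 0.5851 -0.0415  0.1364] yaw -2.829771442228762 F [-0.5083  0.0783 -1.5927] w 0.18318853055295314 t 17.45
[-0.2 -0.5] -0.174
[-0.5 -0.9] -0.349
[-0.9 -1.3] -0.523
[-1.4 -1.5] -0.698
[-1.8 -1.8] -0.872
[-2.4 -1.9] -1.047
[-2.9 -1.9] -1.221
[-3.4 -1.8] -1.396
[-3.9 -1.7] -1.571
```

No contact force; foot is inside. Turn.

servo_tool(deltas=[[[0,-0.2,-0.5,0,0,0,-0.174],[0,-0.5,-0.9,0,0,0,-0.349],[0,-0.9,-1.3,0,0,0,-0.523],[0,-1.4,-1.5,0,0,0,-0.698],[0,-1.8,-1.8,0,0,0,-0.872],[0,-2.4,-1.9,0,0,0,-1.047],[0,-2.9,-1.9,0,0,0,-1.221],[0,-3.4,-1.8,0,0,0,-1.396],[0,-3.9,-1.7,0,0,0,-1.571],[0,-3.9,-1.7,0,0,0,-1.571],[0,-3.9,-1.7,0,0,0,-1.571]]])

```text
clock: 18.82
ee_pos: [0.5894, -0.0419, 0.1366]
tool_rot: [0.807, -0.59, 0.001, -0.001]
force: [0.1, 0.3, -2.4]
width: 0.176
```

servo_tool(deltas=[[[0,0,0,-8,0,0,0],[0,0,0,-14,0,0,0],[0,0,0,-20,0,0,0],[0,0,0,-28,0,0,0],[0,0,0,-28,0,0,0]]])

```text
clock: 19.45
ee_pos: [0.5897, -0.0419, 0.1655]
tool_rot: [0.808, -0.589, 0.001, -0.001]
force: [-0.2, 0.1, -2.8]
width: 0.177
```

servo_tool(deltas=[[[0,0,0,-10,0,0,0],[0,0,0,-25,0,0,0],[0,0,0,-45,0,0,0],[0,0,0,-70,0,0,0],[0,0,0,-90,0,0,0],[0,0,0,-102,0,0,0],[0,0,0,-102,0,0,0],[0,0,0,-102,0,0,0]]])

```text
clock: 20.45
ee_pos: [0.5888, -0.0418, 0.2655]
tool_rot: [0.808, -0.589, 0.0, -0.0]
force: [0.8, -1.0, -2.3]
width: 0.177
```

```bash
python3 - <<'E'
from h import *
im,C=shot("top","t1");move()
a=cv2.imread("pics/top0.png")
d=cv2.absdiff(a,im).max(2)[240:340,385:545];print("diff frac",(d>25).mean())
w,_=shot("wrist","w8")
o=np.hstack([cv2.resize(cv2.convertScaleAbs(im[200:380,240:560],alpha=1.8),(400,225)),cv2.resize(cv2.convertScaleAbs(w,alpha=1.5),(400,300))[:225]])
cv2.imwrite("pics/m8.png",cv2.resize(o,(800,450)))
E
```

```text
now [ 0.5887 -0.0419  0.2653] yaw -1.2587303637210274 F [-0.6023 -0.0397 -3.3233] w 0.17508129006022086 t 20.5
diff frac 0.9558125
```

View pics/m8.png

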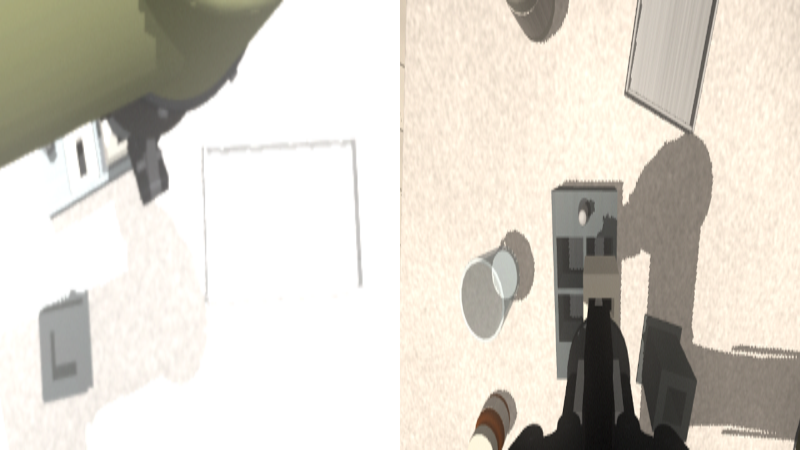

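```bash
python3 - <<'E'
from h import *
move((.534,-.3467,.265,-1.54),(.534,-.3467,.15,-1.54))
print(manip.read_state()["joints"])
E
```

```text
now [ 0.5887 -0.0419  0.2653] yaw -1.2587527508162693 F [ 0.145   0.9495 -3.6096] w 0.17963061198223848 t 20.55
-> (0.534, -0.3467, 0.265, -1.54) d [273.3 145.7   0.2] rv [-0.0004  0.0003  0.2812] rows>= 5.0
-> (0.534, -0.3467, 0.15, -1.54) d [  0.   0. 115.] rv [0. 0. 0.] rows>= 1.8
[ 0.2682  0.0203  0.1265 -0.0002 -1.6765  0.0438]
```

servo_tool(deltas=[[[0,10,5,0,0,0,0],[0,35,19,0,0,0,0.04],[0,70,37,0,0,0,0.08],[0,107,57,0,0,0,0.12],[0,144,77,0,0,0,0.16],[0,181,97,0,0,0,0.2],[0,215,115,0,0,0,0.24],[0,245,131,0,0,0,0.27],[0,265,141,0,0,0,0.281],[0,273,146,0,0,0,0.281],[0,273,146,0,0,0,0.281],[0,273,146,0,0,0,0.281]]])

```text
clock: 22.05
ee_pos: [0.5343, -0.3457, 0.2663]
tool_rot: [0.718, -0.696, 0.001, -0.001]
force: [-0.8, 0.3, -3.0]
width: 0.178
```

```bash
python3 - <<'E'
from h import *
w,C=shot("wrist","w9");move((.534,-.3467,.15,-1.54))
cv2.imwrite("pics/w9c.png",cv2.convertScaleAbs(w,alpha=1.4))
E
```

```text
now [ 0.5343 -0.3456  0.2664] yaw -1.5383650418413375 F [ 0.8958  0.9401 -4.185 ] w 0.17776214108697067 t 22.1
-> (0.534, -0.3467, 0.15, -1.54) d [  1.1   0.6 116.4] rv [-0.0026  0.0005  0.0016] rows>= 1.9
```

View pics/w9c.png

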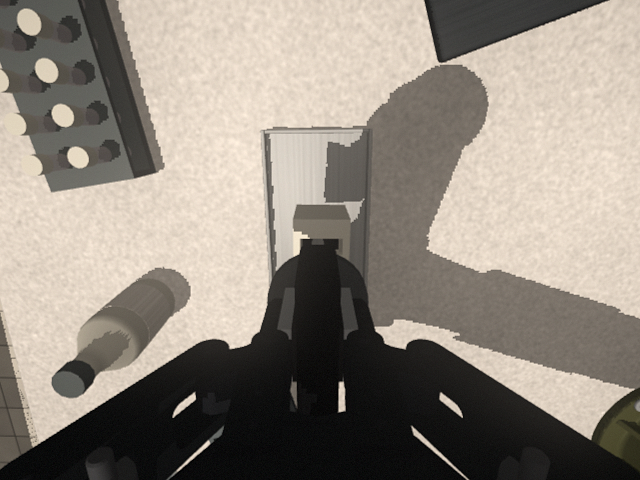

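```bash
python3 - <<'E'
from h import *
C=old("wrist","w9");t=p2w(C,[(263,130),(371,127)],.022);print(t,np.linalg.norm(t[1]-t[0]))
E
```

```text
[[ 0.5963 -0.4194  0.022 ]
 [ 0.4815 -0.4263  0.022 ]] 0.1149643516926855
```

servo_tool(deltas=[[[0,0,0,30,0,0,0],[0,0,0,65,0,0,0],[0,0,0,95,0,0,0],[0,0,0,108,0,0,0],[0,0,0,112,0,0,0],[0,0,0,116,0,0,0],[0,0,0,116,0,0,0]]])

```text
clock: 22.98
ee_pos: [0.5345, -0.3466, 0.151]
tool_rot: [0.718, -0.696, 0.001, -0.001]
force: [0.4, -0.5, -2.8]
width: 0.176
```

servo_tool(deltas=[[[0,0,0,2,0,0,0],[0,0,0,4,0,0,0],[0,0,0,6,0,0,0],[0,0,0,8,0,0,0],[0,0,0,10,0,0,0],[0,0,0,13,0,0,0],[0,0,0,17,0,0,0],[0,0,0,20,0,0,0],[0,0,0,20,0,0,0]]])

```text
clock: 24.1
ee_pos: [0.534, -0.3464, 0.1298]
tool_rot: [0.718, -0.696, 0.0, -0.001]
force: [0.3, 0.5, -1.5]
width: 0.177
```

```bash
python3 - <<'E'
from h import *
w,C=shot("wrist","w10");move()
cv2.imwrite("pics/w10c.png",cv2.convertScaleAbs(cv2.resize(w[120:300,220:420],None,fx=3,fy=3,interpolation=cv2.INTER_CUBIC),alpha=1.4))
o=np.array([-2.8,1.1])
for i in range(1,10):
    a=i*.1745;c,s=np.cos(a),np.sin(a);q=np.array([1.1,2.8]);print((q-np.array([[c,-s],[s,c]])@q).round(1),round(a,3))
E
```

```text
now [ 0.5341 -0.3465  0.1301] yaw -1.5396984336500346 F [ 1.2517  0.1174 -1.527 ] w 0.17384557977873333 t 24.15
[ 0.5 -0.1] 0.174
[ 1.  -0.2] 0.349
[ 1.5 -0.2] 0.523
[ 2.1 -0.1] 0.698
[2.5 0.2] 0.872
[3.  0.4] 1.047
[3.4 0.8] 1.221
[3.7 1.2] 1.396
[3.9 1.7] 1.571
```

View pics/w10c.png

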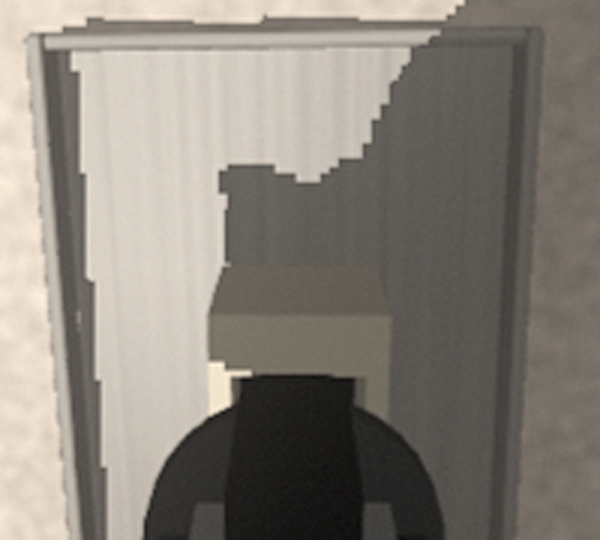

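```bash
python3 - <<'E'
from h import *
C=old("wrist","w10");a=np.load("pics/w10.npy");r=R.from_quat(a[3:])
f=lambda *p:[(u/3+220,v/3+120) for u,v in p]
q=p2w(C,f((208,313),(391,313),(232,377),(367,377)),.054);print(r.inv().apply(q-a[:3])*1000)
o=np.array([-2.8,1.1])
for i in range(1,10):
    t=i*.1745;c,s=np.cos(t),np.sin(t);print((o-np.array([[c,-s],[s,c]])@o).round(1),round(t,3))
E
```

```text
[[ 17.2622 -19.3159  75.7784]
 [ 17.3224  20.483   75.7142]
 [  2.5808 -14.3334  75.7803]
 [  2.6297  15.6021  75.7319]]
[0.1 0.5] 0.174
[0.2 1. ] 0.349
[0.2 1.5] 0.523
[0.1 2.1] 0.698
[-0.2  2.5] 0.872
[-0.4  3. ] 1.047
[-0.8  3.4] 1.221
[-1.2  3.7] 1.396
[-1.7  3.9] 1.571
```

servo_tool(deltas=[[[0,0.1,0.3,0,0,0,0.174],[0,0.2,0.7,0,0,0,0.349],[0,0.2,1.2,0,0,0,0.523],[0,0.1,1.8,0,0,0,0.698],[0,-0.2,2.2,0,0,0,0.872],[0,-0.4,2.7,0,0,0,1.047],[0,-0.8,3.1,0,0,0,1.221],[0,-1.2,3.4,0,0,0,1.396],[0,-1.7,3.6,0,0,0,1.571],[0,-1.7,3.6,0,0,0,1.571],[0,-1.7,3.6,0,0,0,1.571]]])

```text
clock: 25.52
ee_pos: [0.5306, -0.345, 0.1303]
tool_rot: [-0.017, 1.0, 0.0, 0.001]
force: [-0.3, -0.7, -0.8]
width: 0.177
```

```bash
python3 - <<'E'
from h import *
w,C=shot("wrist","w11");move()
a=cv2.convertScaleAbs(cv2.resize(w[120:300,220:420],None,fx=3,fy=3,interpolation=cv2.INTER_CUBIC),alpha=1.4);cv2.imwrite("pics/w11c.png",a)
E
```

```text
now [ 0.5306 -0.3449  0.1303] yaw -3.108034613504539 F [-0.7536 -0.445  -1.7893] w 0.17726483833017964 t 25.575
```

View pics/w11c.png

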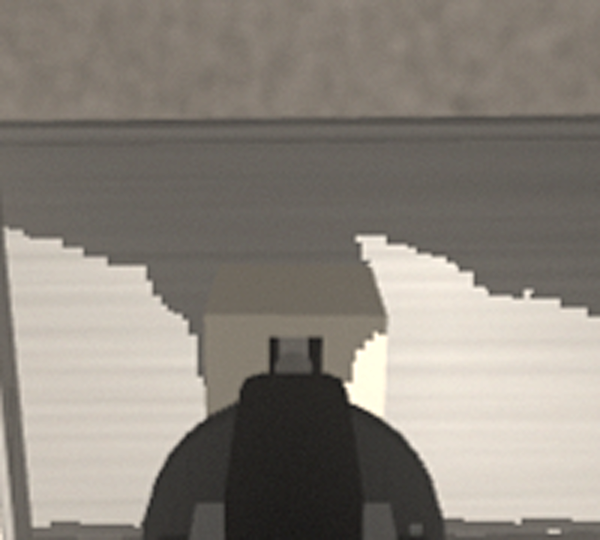

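servo_tool(deltas=[[[0,0,0,-5,0,0,0],[0,0,0,-10,0,0,0],[0,0,0,-16,0,0,0],[0,0,0,-22,0,0,0],[0,0,0,-30,0,0,0],[0,0,0,-45,0,0,0],[0,0,0,-75,0,0,0],[0,0,0,-110,0,0,0],[0,0,0,-112,0,0,0],[0,0,0,-112,0,0,0]]])

```text
clock: 26.82
ee_pos: [0.5303, -0.3448, 0.242]
tool_rot: [-0.015, 1.0, 0.001, 0.001]
force: [0.0, -1.1, -2.3]
width: 0.178
```

```bash
python3 - <<'E'
from h import *
w,C=shot("wrist","w12");s=manip.read_state();r=R.from_quat(s["tool_rot"])
# plug/foot check numerically: bright white plug pixels
g=cv2.cvtColor(w,6);print(proj(C,[(.5335,-.3475,.054)]))
m=(w.min(2)>150).astype(np.uint8);n,l,st,c=cv2.connectedComponentsWithStats(m);print([(st[i].tolist(),c[i].round(1)) for i in range(1,n) if st[i,4]>150][:8])
# plug2: desired foot position (.573,.0065), foot offset tool (-2.8,1.1)
yaw=-2.83;off=Q(yaw).apply([-.0028,.0011,0]);t=np.array([.573,.0065,0])-off;print(t)
move((t[0],t[1],.24,yaw),(t[0],t[1],.175,yaw))
E
```

```text
[[313.0933 213.8235]]
[]
[0.5707 0.0046 0.    ]
now [ 0.5301 -0.3446  0.2411] yaw -3.1106798659263495 F [-0.0383 -1.2902 -2.5092] w 0.1820812854798716 t 26.875
-> (np.float64(0.5706720622583091), np.float64(0.0045945588776318685), 0.24, -2.83) d [-51.4 347.8   1.6] rv [ 0.0014  0.0011 -0.2807] rows>= 5.6
-> (np.float64(0.5706720622583091), np.float64(0.0045945588776318685), 0.175, -2.83) d [ 0.  0. 65.] rv [0. 0. 0.] rows>= 1.0
```

```bash
python3 - <<'E'
from h import *
w=cv2.imread("pics/w12.png");C=old("wrist","w12")
print(proj(C,[(.5335-.02,-.3475+y,.054) for y in(-.02,.02)]),proj(C,[(.5335-.02,-.3475+y,.004) for y in(-.02,.02)]))
a=np.load("pics/w12.npy");print("if hung",proj(C,a[:3]+[[-.02,-.02,-.094],[-.02,.02,-.094]]))
g=cv2.cvtColor(w,6)
for r in range(186,232,6): print(r,g[r,270:362:3])
print([manip.read_state()["force"][2]])
E
```

```text
[[292.8629 192.8838]
 [334.4753 194.1915]] [[295.8483 184.8663]
 [332.2504 186.0195]]
if hung [[288.0069 212.1287]
 [345.147  213.8897]]
186 [130 132 131 135 137 137 139 142  66  67  66  66  67  69  68  68  69  68
  67  67  67  67 142 146 147 148 149 148 149 147 146]
192 [133 136 135 136 136 137 138 139  61  68  67  68  68  67  67  68  67  69
  68  68  68  68  65 148 146 146 148 148 148 145 145]
198 [132 130 132 132 131 133 134 133  62  76 109  82  82 165 164 166 165 166
 163 163 161 162 162 139 143 140 142 142 141 142 141]
204 [129 129 129 133 130 132 132 134  62 134 140  81  80 166  29  38  38  31
 141 163 162 162 164 139 141 141 142 142 142 141 142]
210 [133 135 135 136 136 137 139 141  64 133 161 159 161 160  31  39  33  32
 143 161 162 163 162 145 146 146 148 146 146 146 145]
216 [133 133 135 135 133 134 137 139 140 129 161 160 160 162  22  34  33  31
 151 162 164 161 164 145 146 146 148 147 148 148 149]
222 [133 133 133 135 137 136 137 138 139 151 159 160 161 161  64  69  69  67
 166 162 160 162 163 142 144 145 143 144 144 144 145]
228 [132 132 132 133 133 134 134 134 136 148 160 160 159 160  61  66  65  63
 166 162 162 161 163 143 142 144 144 144 145 145 144]
[np.float64(-2.509207789522663)]
```

servo_tool(deltas=[[[0,-5,30,0,0,0,0],[0,-11,75,0,0,0,-0.05],[0,-18,120,0,0,0,-0.1],[0,-25,165,0,0,0,-0.15],[0,-31,210,0,0,0,-0.19],[0,-38,255,0,0,0,-0.23],[0,-44,300,0,0,0,-0.26],[0,-49,335,0,0,0,-0.28],[0,-51.4,348,0,0.0014,0.001,-0.281],[0,-51.4,348,20,0.0014,0.001,-0.281],[0,-51.4,348,50,0.0014,0.001,-0.281],[0,-51.4,348,65,0.0014,0.001,-0.281]]])

```text
clock: 28.38
ee_pos: [0.5701, 0.0039, 0.1748]
tool_rot: [-0.155, 0.988, -0.001, -0.001]
force: [-0.5, 0.8, -1.6]
width: 0.177
```

servo_tool(deltas=[[[0,0,0,0,0,0,0],[0,0,0,0,0,0,0],[0,0,0,0,0,0,0]]])

```text
clock: 28.75
ee_pos: [0.5716, 0.0044, 0.1788]
tool_rot: [-0.155, 0.988, -0.001, 0.002]
force: [0.5, 0.6, -1.9]
width: 0.172
```

```bash
python3 - <<'E'
from h import *
im,C=shot("wrist","w13");a=cv2.convertScaleAbs(im,alpha=1.2);cv2.imwrite("pics/w13c.png",cv2.resize(a[150:290,250:410],None,fx=4,fy=4,interpolation=cv2.INTER_CUBIC))
yaw=-2.83;off=Q(yaw).apply([-.0028,.0011,0]);t=np.array([.573,.0065,0])-off
move((t[0],t[1],.175,yaw))
s=manip.read_state();r=R.from_quat(s["tool_rot"]);z=.103
f=lambda p:(p-[250,150])*4
print(f(proj(C,s["ee_pos"]+r.apply([[.012-.0028,-.0035+.0011,z],[.012-.0028,.0035+.0011,z],[.012-.0028,0.0011,z-.007],[-.0028,.0011,z]]))))
print(f(proj(C,[(.573,.0065,.06)])))
E
```

```text
now [0.5715 0.0045 0.1786] yaw -2.8298318388277877 F [-0.1097 -0.3329 -1.983 ] w 0.1781339916279012 t 28.8
-> (np.float64(0.5706720622583091), np.float64(0.0045945588776318685), 0.175, -2.83) d [0.8 0.4 3.6] rv [-0.0016  0.0028  0.0002] rows>= 0.1
[[253.1239 297.5032]
 [291.2423 297.5365]
 [272.2828 307.727 ]
 [272.0734 359.7818]]
[[274.6953 330.4152]]
```

View pics/w13c.png

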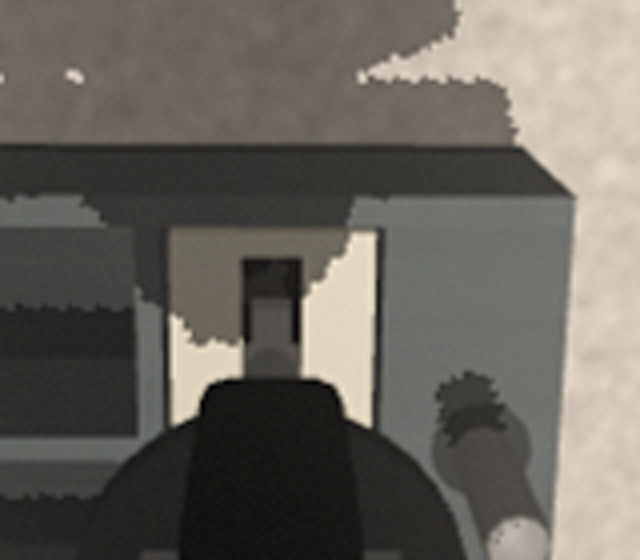

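servo_tool(deltas=[[[0,0.6,0,0,0,0,0],[0,0.6,0,5,0,0,0],[0,0.6,0,12,0,0,0],[0,0.6,0,19,0,0,0],[0,0.6,0,26,0,0,0],[0,0.6,0,33,0,0,0],[0,0.6,0,40,0,0,0],[0,0.6,0,42,0,0,0],[0,0.6,0,42,0,0,0]]])

```text
clock: 29.92
ee_pos: [0.5706, 0.0042, 0.1354]
tool_rot: [-0.155, 0.988, -0.001, 0.001]
force: [0.5, -0.1, -2.3]
width: 0.176
```

servo_tool(deltas=[[[0,-0.2,-0.5,0,0,0,-0.174],[0,-0.5,-0.9,0,0,0,-0.349],[0,-0.9,-1.3,0,0,0,-0.523],[0,-1.4,-1.5,0,0,0,-0.698],[0,-1.8,-1.8,0,0,0,-0.872],[0,-2.4,-1.9,0,0,0,-1.047],[0,-2.9,-1.9,0,0,0,-1.221],[0,-3.4,-1.8,0,0,0,-1.396],[0,-3.9,-1.7,0,0,0,-1.571],[0,-3.9,-1.7,0,0,0,-1.571],[0,-3.9,-1.7,0,0,0,-1.571]]])

```text
clock: 31.3
ee_pos: [0.5749, 0.0038, 0.1357]
tool_rot: [0.807, -0.59, 0.001, -0.0]
force: [0.1, -0.2, -1.2]
width: 0.175
```

servo_tool(deltas=[[[0,0,0,-8,0,0,0],[0,0,0,-14,0,0,0],[0,0,0,-20,0,0,0],[0,0,0,-30,0,0,0],[0,0,0,-50,0,0,0],[0,0,0,-75,0,0,0],[0,0,0,-105,0,0,0],[0,0,0,-125,0,0,0],[0,0,0,-130,0,0,0],[0,0,0,-130,0,0,0],[0,0,0,-130,0,0,0]]])

```text
clock: 32.67
ee_pos: [0.5743, 0.004, 0.2643]
tool_rot: [0.808, -0.589, 0.0, 0.001]
force: [0.6, -0.6, -2.9]
width: 0.178
```

```bash
python3 - <<'E'
from h import *
im,_=shot("top","t2");w,C=shot("wrist","w14")
move((.535,-.256,.265,-1.54))
# tray shift by matching tray patch, edges
old_=cv2.Canny(cv2.imread("pics/t1.png")[245:335,460:545],30,90);
e=cv2.Canny(im[200:400,380:640],30,90)
r=cv2.matchTemplate(e.astype(np.float32),old_.astype(np.float32),cv2.TM_CCOEFF_NORMED);_,v,_,p=cv2.minMaxLoc(r);print("tray match",v,p[0]+380-460,p[1]+200-245)
# hung plug: compare w8
a=cv2.imread("pics/w8.png");d=cv2.absdiff(a,w)[190:235,300:340];print("w8 diff",d.mean())
E
```

```text
now [0.5744 0.004  0.2644] yaw -1.2587780560904416 F [ 0.2964 -0.2608 -2.2922] w 0.17451425242687071 t 32.775
-> (0.535, -0.256, 0.265, -1.54) d [235.3 117.3  -0.2] rv [ 0.0004 -0.0014  0.2812] rows>= 4.2
tray match 0.7418690323829651 0 0
w8 diff 2.488148148148148
```

servo_tool(deltas=[[[0,9,4,0,0,0,0],[0,30,15,0,0,0,0.04],[0,62,31,0,0,0,0.08],[0,98,49,0,0,0,0.12],[0,134,67,0,0,0,0.17],[0,168,84,0,0,0,0.21],[0,198,99,0,0,0,0.25],[0,220,110,0,0,0,0.28],[0,235,117,0,0,-0.001,0.281],[0,235,117,0,0,-0.001,0.281],[0,235,117,0,0,-0.001,0.281]]])

```text
clock: 34.15
ee_pos: [0.5355, -0.2553, 0.2656]
tool_rot: [0.718, -0.696, 0.0, -0.0]
force: [0.1, -0.5, -2.4]
width: 0.175
```

```bash
python3 - <<'E'
from h import *
w,C=shot("wrist","w15");move((.535,-.256,.15,-1.54))
# expected tray end corners from w9
t=[[0.5963,-0.4194,.022],[0.4815,-.4263,.022]];print("exp corners",proj(C,t),"plug1 top corners",proj(C,[(.5335+a*.02,-.3475+b*.02,.054) for a,b in((1,1),(-1,1),(1,-1),(-1,-1))]))
cv2.imwrite("pics/w15c.png",cv2.convertScaleAbs(w[0:300,160:480],alpha=1.4))
E
```

```text
now [ 0.5356 -0.255   0.2657] yaw -1.5388167137236404 F [-0.2974  0.5073 -1.5087] w 0.17584564147406184 t 34.2
-> (0.535, -0.256, 0.15, -1.54) d [  0.9   0.8 115.7] rv [-0.0014  0.0001  0.0012] rows>= 1.9
exp corners [[262.4238  34.0283]
 [379.3125  30.3555]] plug1 top corners [[302.6436 133.3105]
 [343.4923 134.706 ]
 [303.4936  88.9988]
 [345.8452  90.4913]]
```

View pics/w15c.png

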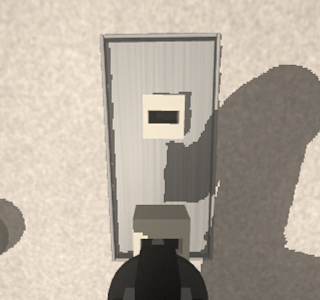

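servo_tool(deltas=[[[0,0,0,30,0,0,0],[0,0,0,65,0,0,0],[0,0,0,95,0,0,0],[0,0,0,108,0,0,0],[0,0,0,114,0,0,0],[0,0,0,117,0,0,0],[0,0,0,119,0,0,0],[0,0,0,121,0,0,0],[0,0,0,123,0,0,0],[0,0,0,127,0,0,0],[0,0,0,132,0,0,0],[0,0,0,136,0,0,0]]])

```text
clock: 35.7
ee_pos: [0.5355, -0.2556, 0.1292]
tool_rot: [0.718, -0.696, 0.0, -0.0]
force: [0.7, 0.2, -2.9]
width: 0.179
```

```bash
python3 - <<'E'
from h import *
w,C=shot("wrist","w16");move()
a=cv2.imread("pics/w10.png")
g=cv2.cvtColor(w,6).astype(int);h=cv2.cvtColor(a,6).astype(int)
for r in (205,215,220,223,226,229,235,240,243): print(r,"new",g[r,285:356:3],"\n    old",h[r,285:356:3])
E
```

```text
now [ 0.5353 -0.2555  0.1286] yaw -1.539823399584427 F [ 0.466   0.3405 -1.4181] w 0.18216234218949304 t 35.75
205 new [154 150 152 154  72  72  72  72  71  69  69  70  67  65  68  67  67  67
  66  69  65  65  69  65] 
    old [150 148 146 130  68  71  71  67  71  70  69  66  67  65  65  68  66  68
  65  67  64  61  64  66]
215 new [150 148 150  73  75  76  73  74  72  73  72  72  72  72  71  71  70  69
  70  70  69  66  66  64] 
    old [151 149 128  71  71  72  71  71  71  70  69  68  68  69  68  68  67  68
  66  68  67  61  64  63]
220 new [149 147 108  72  74  73  72  72  72  72  72  70  71  71  69  69  70  68
  69  70  68  69  65  65] 
    old [147 149  69  72  71  72  71  70  70  71  69  68  71  68  69  67  68  66
  67  66  67  66  63  63]
223 new [148 147  68  73  73  74  72  72  72  71  71  70  71  71  72  71  68  69
  69  68  68  69  65  63] 
    old [147 146  71  71  70  71  69  70  68  70  69  68  67  67  68  68  66  67
  67  66  66  66  64  63]
226 new [149 149  86  87  87  87  86  87  87  86  84  85  84  84  84  84  84  84
  82  83  83  82  73  62] 
    old [146 139  83 
[... 245 characters left out ...]
1  82  81  81  80  80  79  81
  78  80  79  80  63  61]
235 new [146 144  84  86  85  84  86  84  84  84  84  83  83  83  83  81  83  83
  83  81  82  83  71  62] 
    old [145 139  83  85  84  83  84  82  83  83  82  81  80  80  80  80  81  80
  80  79  78  78  63  63]
240 new [144 142 124 125  85  83  86  84  85  83  84  82  82  83  82  81  83  83
  82  82  79  82  65  61] 
    old [143 143 119 110  83  82  82  81  81  81  82  81  80  82  79  80  80  78
  79  78  80  79  61  61]
243 new [144 140 170 170 124 126  85  85  87  86  86  84  86  85  85  84  82  82
  81  83  81  80  67  62] 
    old [143 145 165 152 120 120 111  84  84  84  84  84  82  83  81  81  79  80
  79  79  78  80  63  62]
```

servo_tool(deltas=[[[0,0.1,0.3,0,0,0,0.174],[0,0.2,0.7,0,0,0,0.349],[0,0.2,1.2,0,0,0,0.523],[0,0.1,1.8,0,0,0,0.698],[0,-0.2,2.2,0,0,0,0.872],[0,-0.4,2.7,0,0,0,1.047],[0,-0.8,3.1,0,0,0,1.221],[0,-1.2,3.4,0,0,0,1.396],[0,-1.7,3.6,0,0,0,1.571],[0,-1.7,3.6,0,0,0,1.571],[0,-1.7,3.6,0,0,0,1.571]]])

```text
clock: 37.12
ee_pos: [0.5319, -0.254, 0.1297]
tool_rot: [-0.017, 1.0, -0.0, 0.001]
force: [-0.1, -0.5, -2.0]
width: 0.176
```

```bash
python3 - <<'E'
from h import *
w,C=shot("wrist","w17");move()
a=cv2.imread("pics/w11.png")
g=cv2.cvtColor(w,6).astype(int);h=cv2.cvtColor(a,6).astype(int)
for r in (218,222,226,232,235,240,243): print(r,"new",g[r,284:356:2],"\n    old",h[r,284:356:2])
E
```

```text
now [ 0.532  -0.254   0.1297] yaw -3.108061100793495 F [ 0.5788 -0.0919 -1.2129] w 0.17513771490363586 t 37.175
218 new [ 74  73  74  79  79  79  78  81  78  80  79  79  79  80  79  79  79  81
  81  79  79  80  81  80  81  80  82  81  80  81  81 108 164 162 163 164] 
    old [ 72  74  72  75  76  77  77  75  75  76  76  74  76  76  77  76  76  77
  75  77  76  76  76  75  75  77  78  77  77  75  76 104 163 162 160 162]
222 new [ 73  75  80  79  79  80  79  78  79  79  78  80  79  79  81  80  78  79
  80  81  79  80  80  80  80  79  81  81  82  81  81  79 135 160 160 159] 
    old [ 74  74  75  76  75  77  76  76  75  74  77  76  73  73  75  75  75  77
  75  76  75  76  75  77  77  76  77  76  75  76  76  75 133 162 160 162]
226 new [ 75  74  97  97  95  94  94  94  94  94  96  95  96  95  95  95  95  95
  96  95  96  95  95  96  95  96  95  95  96  98  97  96 123 163 163 162] 
    old [ 72  72  90  92  92  91  91  92  93  91  90  90  91  91  91  92  93  91
  91  91  92  92  91  93  91  92  94  93  93  91  93  91 104 163 160 161]
232 new [161  70  99  94  95  94  96  96  96  96  94  9
[... 488 characters left out ...]
  70
  70  61  28  29  93  91  90  92  92  89  83 188 183 184 177 158 159 160]
240 new [156  69  92  96  95  95  96  96  96  96  94  93  84  27  48  62  62  62
  64  62  29  44  98  94  96  96  95 135 190 190 189 191 175 162 162 163] 
    old [157  70  86  92  92  91  90  90  92  89  89  91  91  21  46  58  57  61
  60  60  27  34  94  92  92  91  87 155 185 184 183 183 178 163 166 165]
243 new [159  70  92  95  95  96  95  95  95  95  97  96  80  27  60  60  59  61
  61  62  36  43  91  97  96  95  91 196 189 188 191 190 173 164 165 165] 
    old [147  66  82  91  92  92  90  91  92  91  92  90  85  23  57  58  58  57
  58  59  33  34  87  94  92  93  87 188 183 184 183 184 169 155 156 155]
```

servo_tool(deltas=[[[0,0,0,-5,0,0,0],[0,0,0,-10,0,0,0],[0,0,0,-16,0,0,0],[0,0,0,-22,0,0,0],[0,0,0,-30,0,0,0],[0,0,0,-45,0,0,0],[0,0,0,-75,0,0,0],[0,0,0,-110,0,0,0],[0,0,0,-125,0,0,0],[0,0,0,-125,0,0,0]]])

```text
clock: 38.42
ee_pos: [0.5321, -0.254, 0.2557]
tool_rot: [-0.015, 1.0, -0.0, 0.002]
force: [0.6, -0.1, -2.2]
width: 0.178
```

```bash
python3 - <<'E'
from h import *
w,C=shot("wrist","w18")
g=cv2.cvtColor(w,6).astype(int);print(proj(C,[(.515,-.256+y,.054) for y in(-.02,.02)]))
for r in range(180,232,7): print(r,g[r,270:362:3])
yaw=-1.08;off=Q(yaw).apply([-.0028,.0011,0]);t=np.array([.4397,.0277,0])-off;print(t)
move((t[0],t[1],.255,yaw),(t[0],t[1],.22,yaw))
E
```

```text
[[294.7774 189.9583]
 [334.838  191.2299]]
180 [144 145 147 104 106 103 105 123  67  70  72  71  71  71  72  73  72  71
  71  73  72 101 146 146 147 147 146 146 147 149 148]
187 [142 141 142 140 141 142 140 142  64  70  74  75  74  75  76  77  75  76
  75  76  77  78  99 149 147 149 149 148 149 149 149]
194 [140 139 141 140 142 140 141 142  90 102  83  91  85 174 177 178 180 178
 176 175 175 176 175 145 146 146 146 146 146 148 148]
201 [145 144 145 144 147 146 145 147 149  88  81  84 164 174  61  43  42  36
 153 175 175 177 177 152 153 152 151 151 152 152 153]
208 [145 143 146 145 144 146 147 148 128  87 174 173 174 173  49  34  41  35
 163 174 175 176 176 151 153 152 153 153 154 154 156]
215 [143 143 142 143 143 143 143 144 144 147 173 172 173 174  87  58  56  62
 162 175 176 176 176 151 151 151 151 152 152 152 153]
222 [143 145 144 144 145 146 147 146 146 148 172 172 172 174 106  75  76  75
 162 175 174 175 173 149 150 150 150 150 151 152 150]
229 [142 144 143 145 144 144 144 145 145 144 158 160 159 159 144  71  70  67
 161 161 161 162 160 148 148 147 149 150 149 149 150]
[0.442  0.0257 0.    ]
now [ 0.5318 -0.2537  0.254 ] yaw -3.1106847203363133 F [-0.2294  0.1864 -2.2724] w 0.17437143058391022 t 38.475
-> (np.float64(0.4419898730072599), np.float64(0.02574897934131326), 0.255, -1.08) d [ 81.1 282.1  -0.9] rv [-0.0006  0.0013 -2.0307] rows>= 10.9
-> (np.float64(0.4419898730072599), np.float64(0.02574897934131326), 0.22, -1.08) d [ 0.  0. 35.] rv [0. 0. 0.] rows>= 0.6
```

servo_tool(deltas=[[[0,8,25,0,0,0,-0.17],[0,16,55,0,0,0,-0.35],[0,24,85,0,0,0,-0.53],[0,32,115,0,0,0,-0.71],[0,40,145,0,0,0,-0.89],[0,48,175,0,0,0,-1.07],[0,56,205,0,0,0,-1.25],[0,64,235,0,0,0,-1.43],[0,72,260,0,0,0,-1.61],[0,80,278,0,0,0,-1.79],[0,82,282.5,0,0,0,-1.97],[0,82,282.5,0,0,0.001,-2.03]]])

```text
clock: 39.98
ee_pos: [0.4404, 0.0263, 0.2527]
tool_rot: [0.859, -0.513, -0.0, 0.001]
force: [-1.0, 0.4, -1.9]
width: 0.176
```

servo_tool(deltas=[[[0,0,0,20,0,0,0],[0,0,0,35,0,0,0],[0,0,0,35,0,0,0],[0,0,0,35,0,0,0],[0,0,0,35,0,0,0]]])

```text
clock: 40.6
ee_pos: [0.4414, 0.0258, 0.2202]
tool_rot: [0.857, -0.515, 0.001, -0.0]
force: [0.3, -1.2, -1.6]
width: 0.174
```

```bash
python3 - <<'E'
from h import *
w,C=shot("wrist","w19");move((.441,.0262,.111,-1.08))
s=manip.read_state();r=R.from_quat(s["tool_rot"])
print("foot px",proj(C,s["ee_pos"]+r.apply([[.0092,-.0024,.103],[.0092,.0046,.103],[-.0028,.0011,.103]])))
c,d=np.cos(.139),np.sin(.139)
def sq(h,z): return [(.4399+c*a*h-d*b*h,.0278+d*a*h+c*b*h,z) for a,b in((-1,-1),(1,-1),(1,1),(-1,1))]
print("rim",proj(C,sq(.029,.1)),"hole",proj(C,sq(.016,.1)))
g=cv2.cvtColor(w,6)
for r_ in range(160,260,6): print(r_,g[r_,258:382:4])
E
```

```text
now [0.4414 0.0258 0.2202] yaw -1.0808747502410654 F [-0.6644 -0.1454 -2.281 ] w 0.17683423748045762 t 40.65
-> (0.441, 0.0262, 0.111, -1.08) d [ -0.7   0.3 109.1] rv [-0.0014 -0.0013 -0.0009] rows>= 1.7
foot px [[315.8503 226.1562]
 [325.3709 226.1663]
 [320.5461 241.6896]]
rim [[367.5477 213.5886]
 [297.0922 187.9009]
 [273.513  255.1851]
 [340.4245 278.0138]] hole [[345.8422 223.1901]
 [307.4291 209.3972]
 [293.9741 246.1341]
 [331.3093 259.0579]]
160 [181 179 177 182 181 177 180 184 184 173 180 182 182 185 177 172 176 180
 176 177 175 178 176 175 175 187 182 183 172 182 173]
166 [179 181 179 174 181 179 185 180 184 179 104 109 107  90 112 172 174 176
 182 172 172 181 183 184 183 177 185 181 180 179 171]
172 [183 178 183 182 179 171 174 181 181 176 106 106  93  59  59  61  59  68
  99 145 111 179 180 177 177 176 167  99  99 100 103]
178 [176 184 176 178 184 174 183 175 173 104 104  73  56  56  55  58  59  60
  59  60  58  67  96  96 168 177  95  96  97  97  99]
184 [175 179 175 180 183 178 173 177 167 105 106  54  55  54  53  53  53  53
  51  57  58  58  58  56  57  71 103 100 101
[... 881 characters left out ...]
  43  43  47  50  51  50  50 147 156 136 180]
232 [192 188 181 183 177 184 154  99  97  96  96  48  48  47  78  77  69  46
  43  49  44  42  52  53  52  51 169 177 176 177 179]
238 [187 185 182 186 188 175  96  99  97  95  79  47  46  46  71  63  66  43
  44  50  42  49  51  50  51  70 181 175 177 176 179]
244 [190 178 183 178 183 165  98  96  94  94  48  46  44  41  52  55  54  38
  40  47  44  50  51  51  48 179 180 174 172 175 183]
250 [186 186 179 184 182  96  96  95  94  93  95  32  31  31  31  27  27  27
  27  27  50  51  51  50 173 176 178 177 177 168 181]
256 [186 188 189 184 183 142  90  93  94  72  39  33  30  29  27  27  26  28
  27  25  33  80  50  68 183 183 177 177 177 176 178]
```

servo_tool(deltas=[[[0,-0.3,1.2,0,0,0,0],[0,-0.3,1.2,10,0,0,0],[0,-0.3,1.2,18,0,0,0],[0,-0.3,1.2,22,0,0,0],[0,-0.3,1.2,26,0,0,0],[0,-0.3,1.2,30,0,0,0],[0,-0.3,1.2,30,0,0,0]]])

```text
clock: 41.52
ee_pos: [0.4399, 0.0255, 0.1892]
tool_rot: [0.858, -0.514, 0.0, 0.0]
force: [-0.0, -0.3, -1.7]
width: 0.177
```

Foot is in the hole (below 0.1), no contact. Continue.

servo_tool(deltas=[[[0,0,0,10,0,0,0],[0,0,0,22,0,0,0],[0,0,0,34,0,0,0],[0,0,0,46,0,0,0],[0,0,0,58,0,0,0],[0,0,0,66,0,0,0],[0,0,0,71,0,0,0],[0,0,0,74,0,0,0],[0,0,0,76,0,0,0],[0,0,0,76,0,0,0]]])

```text
clock: 42.78
ee_pos: [0.4401, 0.0254, 0.1136]
tool_rot: [0.858, -0.514, 0.001, 0.0]
force: [-0.8, 0.0, -1.3]
width: 0.181
```

servo_tool(deltas=[[[0,0,0,1,0,0,0],[0,0,0,2,0,0,0],[0,0,0,3,0,0,0],[0,0,0,3,0,0,0],[0,0,0,3,0,0,0]]])

```text
clock: 43.4
ee_pos: [0.4402, 0.0254, 0.111]
tool_rot: [0.858, -0.514, 0.001, -0.0]
force: [-2.2, -0.2, 2.8]
width: 0.177
```

servo_tool(deltas=[[[0.3,0,0,0,0,0,0],[0.6,0,0,0,0,0,0],[0.6,0,0,0,0,0,0],[0.6,0,0,0,0,0,0],[0.6,0,0,-15,0,0,0],[0.6,0,0,-45,0,0,0],[0.6,0,0,-90,0,0,0],[0.6,0,0,-140,0,0,0],[0.6,0,0,-190,0,0,0],[0.6,0,0,-190,0,0,0]]])

```text
clock: 44.65
ee_pos: [0.441, 0.0254, 0.3061]
tool_rot: [0.857, -0.515, 0.003, -0.003]
force: [0.4, 0.5, -0.6]
width: 0.598
```

```bash
python3 - <<'E'
from h import *
w,C=shot("wrist","w20");t,_=shot("top","t3");move()
g=cv2.cvtColor(w,6);c=(g<70).astype(np.uint8)
for y in (-1.08,):
  d=np.array([np.cos(y),np.sin(y)]);P=[(.4395+d[0]*k,.0275+d[1]*k,.148) for k in(-.03,0,.03)];print("grip exp px",proj(C,P))
n,l,st,cc=cv2.connectedComponentsWithStats((g<50).astype(np.uint8))
print([(st[i].tolist(),cc[i].round(1)) for i in range(1,n) if 200<st[i,4]<8000])
# top: white plugs within tray region, plate location change
a=cv2.imread("pics/t2.png");b=t
print("plug px exp",proj(cam("top"),[(.5335,-.3455,.054),(.5335,-.2555,.054)]))
gt=cv2.cvtColor(t,6);print(gt[225:320:6,395:540:6])
E
```

```text
now [0.4399 0.0257 0.3013] yaw -1.0807170881325483 F [0.0817 1.3261 0.0307] w 0.599050569847059 t 44.75
grip exp px [[320.5955 254.4494]
 [320.6869 222.977 ]
 [320.7838 189.639 ]]
[([191, 17, 30, 19, 310], array([206.8,  26.9])), ([240, 25, 28, 160, 1497], array([253.9, 103.9])), ([156, 43, 45, 54, 1578], array([174. ,  68.4])), ([203, 53, 45, 52, 1339], array([219.2,  76.8])), ([154, 95, 42, 48, 1362], array([171.2, 118.6])), ([199, 103, 40, 48, 1152], array([214.1, 127.4])), ([306, 164, 53, 88, 2804], array([328.9, 202.4])), ([25, 185, 38, 44, 732], array([ 48.4, 205. ])), ([0, 264, 30, 86, 1703], array([ 10.8, 302.6]))]
plug px exp [[496.0707 286.0839]
 [447.2688 285.609 ]]
[[154 152 153 153 153 153 151 151 152 150 154 154 149 151 157 155 156 154
  152 154 154 152 149 152 155]
 [155 154 151 154 155 149 153 154 151 151 153 152 151 159 151 157 151 158
  153 154 154 152 150 158 148]
 [158 157 147 153 151 150 152 149 151 151 149 151 150 150 159 158 156 153
  152 158 154 155 153 152 153]
 [155 155 155 158 153 154 154 157 148 151 152 152 153 151 152 152 154 156
  160 158 152 154 159 156
[... 566 characters left out ...]
55 126 126 128  81  77 155  54 154 133
  125 123  66 154 152 149 153]
 [106 129 128 126  98  90 157  37 156 126 125 126  81  73 154  52 153 139
  123 124  71 152 154 153 150]
 [105 127 126 127 104  82 151 152 151 131 130 129  82  80 155 149 153 145
  124 123  80 143 144 145 149]
 [ 89 131 128 127 126  82  82  80 100 125 126 126 123  75  75  79 125 123
  123 123 104 136 147 146 144]
 [ 76 131 130 128 128 127 126 126 126 126 124 125 125 124 124 124 123 123
  122 122 113 131 144 149 149]
 [ 81 132 131 129 128 126 125 125 125 124 125 125 124 124 123 123 121 119
  119 119 109 118 152 149 152]
 [ 89 122 120 120 119 100  91  89  97 101  89  95  98 100 148 101 145 145
  152 148 143 147 149 147 150]]
```

```bash
python3 - <<'E'
from h import *
g=cv2.cvtColor(cv2.imread("pics/w20.png"),6)
for r in range(160,262,5): print(r,g[r,290:366:3])
C=old("wrist","w20")
print("collar exp",proj(C,[(.4395+.024*np.cos(t),.0275+.024*np.sin(t),.106) for t in np.arange(4)*np.pi/2-1.08]))
t=cv2.imread("pics/t3.png");gt=cv2.cvtColor(t,6);print(gt[290:366:5,355:410:3])
E
```

```text
160 [152 149 152 146 126  85  85  83  83 124 140 143 145 150 142 140 147 152
 149 151 150 146 151 149 149 148]
165 [143 148 147 152  83  85  79  46  59  47  49  49  54  76  79  90 148 136
 150 132 135 137 139 150 148 147]
170 [150 144 142  87  86  84  44  44  41  44  45  50  49  48  49  49  48  72
  80  82  81  80 131 134 143 144]
175 [142 143 144  84  84  74  46  43  45  44  42  43  42  41  45  48  46  47
  48  47  46  66  80  82  80  77]
180 [147 152  81  85  84  84  84  82  84  82  44  43  43  41  42  41  42  41
  42  46  47  48  48  71  77  79]
185 [147 132  84  85  83  83  81  75  33  31  32  30  32  48  44  42  41  40
  43  42  40  47  55  81  77  78]
190 [150  83  83  82  81  84  64  39  34  34  34  33  31  35  44  45  47  47
  45  42  41  42  75  80  82  74]
195 [ 87  84  84  82  67  59  58  38  39  38  35  31  36  33  38  37  46  46
  46  43  46  46  47  79 110 149]
200 [ 85  84  82  60  58  58  58  38  38  31  32  32  31  35  39  38  38  41
  46  46  45  44  62  77 146 140]
205 [ 82  83  82  58  58  57  57  39  36  32  33  33  30  33  38  37  37  36
  46  45  45  51  75 148
[... 1923 characters left out ...]
 152 153 151 151 153 154 153 156 151 152 149
  152]
 [151 154 152 148 148 153 151 153 151 149 149 146 150 153 144 150 154 152
  153]
 [150 151 148 152 153 152 152 151 157 155 154 150 148 152 149 152 152 153
  157]
 [154 153 151 147 155 153 154 151 148 148 147 153 152 150 152 150 148 151
  151]
 [151 156 155 156 146 145 148 151 151 148 151 152 151 149 149 153 151 153
  153]
 [146 148 150 149 151 150 144 150 148 151 148 149 149 148 152 153 151 154
  155]
 [147 151 144 149 150 150 152 146 152 149 147 149 147 149 152 153 146 150
  155]
 [152 150 152 149 145 148 148 150 146 148 149 144 153 150 145 148 151 153
  153]
 [144 152 150 150 144 153 149 150 150 143 148 150 148 151 149 152 151 152
  149]]
```

```bash
python3 -c "
from rig import manip
print(manip.read_state()['force'],manip.hand_in())"
```

```text
the job is handed in; nothing more can be done
[0.08170483 1.32611973 0.03065409] None
```

I finished the job and handed it in at about 45 s on the clock. No verdict is reported, so the results below are from my own checks.

- **Nest plate:** it came up level, about 78 mm straight up off its pins. I laid it on the mat, released it, and later saw it lying flat there. I did not re-measure its final offset from the mat centre; I placed it to within about 1 mm of my mat-centre estimate.
- **Plugs:** only two were in the block, in the two bores nearest the robot. I drew both with the puller, set them in the tray and turned them free. A check after each release showed the plug standing in the tray.
- **Tray:** it was knocked about 2 cm sideways after the second plug was set down. The last overhead picture shows both plugs upright and having moved with it. They sit roughly 35 and 60 mm along from the tray centre (limit 105 mm).
- **Puller:** it is back in its stand. It seated at the same height as when I picked it up, and the contact force showed the collar on the rim. In the wrist picture the grip was within about 1 px of where it should be and the collar within 2 px.
- **Weak points:**
    - The foot sat about 3 mm off the tool axis in the grip, and I corrected for that on every insertion.
    - Two foot-position readings disagreed by 1–2 mm when I returned the puller to the stand. I took a middle value, and it went in without contact.
    - All 16 picture views were used by then, so the final checks on the second plug, the tray and the puller are from pixel values, not viewed pictures.

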